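Make a centrifuge rotor ready to spin

TASK

Get the centrifuge rotor ready for a run. First set the brass hub nut on the stud, back it off until its thread drops in (unless it does so at once), and screw it clockwise until it is fully down on the hub; next seat the loose light wooden tube block fully home in the empty bucket and swing the hinged clamp shut over its end. Last, put every red-capped tube from the green rack into a hole of the clamped block, all the way down, keeping the tubes upright and leaving the other things on the bench where they are.

Things in the scene. Friction and masses are not known exactly. Their poses are not given: they have to be found in the camera images.
- rotor: blue four-armed rotor head on a round grey base, fixed, its yaw differs. Origin on the bench under the stud's axis, z up. In its frame: flat hub top (42 mm radius) 30 mm up, the steel stud on it; empty bucket at +y, centre 125 mm from the stud; a bucket at -y, 136 by 86 mm, is already loaded with four white-capped tubes, fixed, up to 130 mm above the bench (leave it alone)
- stud_tip (a point): top of the stud, 34 mm above the hub; axes as the rotor's. Core 22 mm in diameter with a 10 mm cone tip, and a short right-handed three-start thread 36 mm in diameter. Three entry gaps, each 42 degrees wide and open to above, are centred at 0, 120 and 240 degrees from the rotor's +x; a nut pin dropped in a gap and turned clockwise (from above) runs under the ridge and down
- thread_ridge (a point): top of one of the three 70 degree wide ridges between the gaps; axes as the rotor's. Ridges slope down clockwise, from 15 to 10 mm above the hub, and end clockwise in an 8 degree tooth 17 mm above the hub. A pin standing on a ridge is stopped clockwise by the tooth; turned back anticlockwise it climbs and drops off into the gap, where the next tooth stops it
- stud_seat (a point): point on the stud's axis at the flat top of the hub; axes as the rotor's. The nut's underside is 9 to 14 mm above it while the pins stand on the ridges (16 mm on the teeth), 4 mm when dropped into the gaps (pins within about 12 degrees of the gap centres), 0 when screwed down, about 75 degrees clockwise from the gap centres
- bucket_floor (a point): centre of the floor of the empty bucket, 20 mm above the bench; axes as the rotor's. The pocket is 124 mm along x and 74 mm along y inside, its walls 6 mm thick and 20 mm high above the floor, with lead-in lips flaring out to 27 mm height
- clamp_hinge (a point): middle of the clamp's hinge axis, at the bucket's -x end, 57 mm above the bucket floor and 76 mm to -x of the bucket's centre; the axis runs along the rotor's y; axes as the rotor's (they do not turn with the clamp)
- clamp (a joint): angle of the hinged steel clamp (rad): 0 shut, strap level from the hinge to the rotor's +x over the block's end, its underside 1 mm above the top of a block that is fully home; grows as it swings up and back to -x (1.57 upright, 2.0 at most). Friction (0.025 N m) holds it where it is left; 1 to 2 N at the knob moves it. A block not fully home keeps it from shutting
- clamp_knob (a point): top centre of the red knob on the clamp, 16 mm in diameter and 12 mm tall, standing on the strap's upper face 25 mm from the hinge; the strap is 34 mm long, 26 mm wide and 6 mm thick
- nut: brass flange nut, 0.28 kg: round skirt 54 mm in diameter, 20 mm high, above it a hexagon 42 mm across flats up to 56 mm; hole right through, at least 26 mm. Origin at the centre of its underside, z up; starts upright on the bench. Flats face 0, 60, 120.. degrees from its +x. It may be let go and taken anew while on the stud; friction keeps it from turning by itself
- nut_pin (a point): inner end of one of three steel pins, 5 mm in diameter, that point inwards at 0 (this one), 120 and 240 degrees from the nut's +x, 13 mm from its axis, 3.5 mm above its underside (pin underside at 1 mm)
- block: light wooden tube block 120 mm (x) by 70 mm (y) by 50 mm high, 0.35 kg, with a grip fin in the middle of its top: 30 mm long (x), 12 mm thick (y), rising to 79 mm above the underside. Origin at the centre of its underside, z up. It may go into the bucket either way round
- block_hole0 (a point): centre of the mouth of hole 0 in the top of the block, at +32 mm in x and +18 mm in y of the block; the other three holes lie at (+32, -18), (-32, +18) and (-32, -18) mm. Each is 20.5 mm in diameter and goes right through, so that a tube stands on the bucket's floor
- rack: fixed green rack 100 by 100 by 50 mm with four holes of 22 mm diameter and 40 mm depth at 28 mm either way from its centre in x and y, where the tubes stand at the start. Origin at the centre of its underside
- tube0: red-capped tube, 35 g, standing upright in the rack: white body 16 mm in diameter with tapered foot, 85 mm long, then a red cap 20 mm in diameter and 25 mm high (110 mm in all). Origin at the centre of its foot, z up along the tube. Two to four of the four tubes are there
- tube1: red-capped tube, 35 g, standing upright in the rack: white body 16 mm in diameter with tapered foot, 85 mm long, then a red cap 20 mm in diameter and 25 mm high (110 mm in all). Origin at the centre of its foot, z up along the tube. Two to four of the four tubes are there
- tube2: red-capped tube, 35 g, standing upright in the rack: white body 16 mm in diameter with tapered foot, 85 mm long, then a red cap 20 mm in diameter and 25 mm high (110 mm in all). Origin at the centre of its foot, z up along the tube. Two to four of the four tubes are there
- tube3: red-capped tube, 35 g, standing upright in the rack: white body 16 mm in diameter with tapered foot, 85 mm long, then a red cap 20 mm in diameter and 25 mm high (110 mm in all). Origin at the centre of its foot, z up along the tube. Two to four of the four tubes are there
- flask: amber bottle, 60 mm in diameter, 130 mm tall; leave alone
- jar: white jar, 64 mm in diameter, 80 mm tall; leave alone
- beaker: white cup, 72 mm in diameter, 85 mm tall; leave alone
- spanner: wrench lying on the bench; leave alone
- marker: blue marker pen lying on the bench, 14 mm thick, 120 mm long; leave alone

How it is judged:
By the outcome, as a careful person would: the job done as asked, in the order asked, and still so for the second after the job is handed in, with the robot touching nothing.
Of tube0, tube1, tube2, tube3 only 2 to 4 are there at a start; the rules pass over those that are not, and their reading is None.
At some moment in a run one of nut, block may be knocked a few centimetres aside while the robot is not near it.
It also fails if it takes over 210 s, if anything falls off the work surface, if the arm or the gripper's body presses on something with over 40 N, if the wrist force passes 120 N, or if a joint passes its speed limit or range.

ROBOT

A 6-joint arm with a two-finger parallel gripper is mounted at the origin on the work surface. World frame = base frame: x ahead of the robot, y to its left, z up, the work surface at z = 0. Lengths are in m, angles in rad, forces in N, time in s.
With the tool pointing down it reaches from about 0.35 to 0.775 m from the base axis. Payload 5.5 kg.
Tool frame: the origin (TCP) lies between the finger pads; the fingertips stand env.nose_length ahead of it and the grasp point (between the pads) lies 8 mm behind it (env.nose_length is the distance from the TCP to the fingertips, in m); z points along the fingers, y is the direction in which the jaws open and shut (so a half turn about z gives the same grasp; the last joint's range is limited). The gripper opens to 85 mm and grips with 20 to 120 N. Pads are 22 mm wide; open, the fingers measure 114 mm over their backs; the gripper's body (76 mm by 85 mm) begins 54 mm behind the grasp point. The pads swing forward as they close: fully open they stand 13 mm farther back than shut.
Start: joints at [-1.282, 0.313, 0.046, 1.304, 0, 1.431], TCP at [0.239, -0.523, 0.242] pointing down, gripper open.
Joint ranges: [-2.76, 2.76], [-0.86, 1.69], [-1.03, 1.26], [-2.2, 2.34], [-1.47, 1.5], [-3.14, 3.14]. Speed limits (rad/s): [2.57, 2.57, 3.14, 3.14, 3.14, 3.14].

INTERFACE

Orientations are given as a unit quaternion [w, x, y, z].
In Python, from workcell import env gives the robot as it stands. The module is installed in compiled form; this text tells all that it offers.
- The arm moves only by the shell command python3 -m creep 'ROWS' [FORCE]. ROWS is a JSON object of lists of equal length, an entry for each row: "hand": the finger opening in mm, from 0 to 85.4; "delta_pos": the shift along the tool's x, y, z scaled (see below), a list of three; "turn": the turn about the tool's z scaled (see below). In form: {"hand": [hand, ...], "delta_pos": [[dx, dy, dz], ...], "turn": [turn, ...]}. A call has exactly 5 rows; each row shifts and turns the commanded pose from where the row before left it, along the tool's axes as they then stand; what a row does not reach is not made up. The controller multiplies each number of a shift by 0.8 m and each number of a turn by 5 degrees. A row lasts 1/12 s, in which the tool goes at most 41.7 mm and 7.16 degrees, less where a joint would pass 70% of its speed; a pose out of reach is approached as far as the arm can. A call with a number of a shift or a turn outside -1 to 1 is refused whole. A call with a gripper value outside its range is refused whole. The fingers move at their own pace and stop on an object; FORCE is the grip in N (left out, the last holds). Time passes only in rows, so rows that do not move let the fingers close, or fill a call up. It gives the time, the measured TCP pose, the force and the opening at its end, in the units of the state.
- env.get_state(): the state, without advancing time (a new reading comes with each control period).
- env.read_camera(name): name is "side" or "top" or "wrist"; returns a dict with "pixels" (384x512x3 uint8, red, green, blue), "depth" (384x512 float32, m along the optical axis (not along the pixel's ray), 0 where there is no reading), "fx", "fy", "cx", "cy" (pixels), "origin" and "orientation" of the camera in the world. Camera axes: x right, y down, z forward; pixel columns grow to the right and rows downward; lengths in m; the calibration is good to about 2 mm. A picture is of the moment at which its call begins.
- env.hand_in(): hands the job in, once; it reports no verdict.
Trained networks look in the newest picture that a camera, given by its name, has taken for a name from the list of things; names that differ only in an ending like _2 or _b are one class to them, and where a whole thing is asked for, a point or a joint stands for the part that bears it (a point fixed in the world has none). Each returns a list of dicts, best first, with "score" (0 to 1); they miss things now and then, are a little off and sometimes report something else, mostly with a low value. They report only what shows in the picture. A call takes as long as a camera call.
- env.find_in(camera, target): "location" ([row, column] in pixels, amid what is visible of it).
- env.pinpoint(camera, target): "location" ([row, column] in pixels: a listed point, or the origin of a listed thing).
The state is a dict: "clock": time; "joint_pos": joint angles; "qvel": joint speeds; "tau": joint torques, N m; "tcp_pos": TCP position; "orientation": TCP orientation; "wrist_force": force on the tool from outside, world axes, zero at the start; "ft_torque": the same for the moment, N m; "finger_gap": finger opening in m.
Only numpy, scipy, OpenCV 4.12 (cv2) and the standard library are available. Lean on these libraries where they do the work, as an engineer would, in place of code of your own. Each camera call takes 0.05 s, during which the arm holds its last target.

## Working session

There is one attempt and no reset: what is moved stays moved. The work goes in short steps, Python scripts to look and compute and a shell command to move; the robot and the scene stay as the last step left them, time stands still between calls to the robot, and variables do not carry over. Pictures are saved under pics/ and viewed, and the job is handed in when it is done.

```bash
ls; mkdir -p pics
cat > h.py <<'E'
import numpy as np, cv2, sys
from workcell import env
from scipy.spatial.transform import Rotation as R
def rot(q): return R.from_quat([q[1],q[2],q[3],q[0]]).as_matrix()
def cam(name, save=None):
    c=env.read_camera(name)
    if save: cv2.imwrite('pics/'+save+'.png', c['pixels'][:,:,::-1])
    return c
def px2w(c,r,col,d=None,win=1):
    if d is None:
        r0,c0=int(round(r)),int(round(col)); p=c['depth'][max(0,r0-win):r0+win+1,max(0,c0-win):c0+win+1]; p=p[p>0]; d=np.median(p) if len(p) else np.nan
    v=np.array([(col-c['cx'])/c['fx'],(r-c['cy'])/c['fy'],1])*d
    return rot(c['orientation'])@v+np.array(c['origin'])
def ray_z(c,r,col,z):
    v=rot(c['orientation'])@np.array([(col-c['cx'])/c['fx'],(r-c['cy'])/c['fy'],1]); o=np.array(c['origin'])
    return o+v*(z-o[2])/v[2]
def w2px(c,p):
    v=rot(c['orientation']).T@(np.array(p)-np.array(c['origin'])); return np.array([c['cy']+c['fy']*v[1]/v[2], c['cx']+c['fx']*v[0]/v[2], v[2]])
def st():
    s=env.get_state(); Rm=rot(s['orientation']); 
    return s,Rm
def to(target,yaw=None):
    """print shift in tool units toward world target tcp, (tool assumed at measured pose)"""
    s,Rm=st(); d=Rm.T@(np.array(target)-np.array(s['tcp_pos'])); print('t',round(s['clock'],2),'tcp',np.round(s['tcp_pos'],4),'tool d mm',np.round(d*1000,1),'units',np.round(d/0.8,4))
    print('tool x',np.round(Rm[:,0],3),'y',np.round(Rm[:,1],3),'z',np.round(Rm[:,2],3),'F',np.round(s['wrist_force'],1),'gap',round(s['finger_gap'],4))
E
python3 - <<'E'
from h import *
print(env.nose_length)
for n in ['side','top','wrist']:
    c=cam(n,'a_'+n); print(n,np.round(c['origin'],3),np.round(rot(c['orientation'])[:,2],3),c['fx'])
    if n=='wrist': continue
    for t in ['stud_tip','stud_seat','bucket_floor','clamp_hinge','clamp_knob','nut','nut_pin','block','block_hole0','rack','tube0','rotor','thread_ridge','flask','jar','beaker','spanner','marker']:
        for d in env.pinpoint(n,t)[:4]: 
            r,k=d['location']; print(n,t,np.round(d['location'],1),round(d['score'],2),np.round(px2w(c,r,k),3))
to([0.4,0,0.3])
E
```

```text
pics
0.011
side [ 0.488 -0.875  0.853] [ 0.063  0.749 -0.659] 419.55926957812443
side stud_tip [196.6 252.9] 0.81 [0.563 0.049 0.027]
side stud_seat [206.8 252.6] 0.85 [ 0.558 -0.011  0.042]
side bucket_floor [182.8 250. ] 0.88 [0.56  0.122 0.019]
side clamp_hinge [173.1 226.3] 0.56 [0.488 0.106 0.075]
side clamp_knob [296.1 203.6] 0.64 [ 0.423 -0.306  0.049]
side clamp_knob [163.5 224.1] 0.55 [0.483 0.118 0.102]
side nut [216.1 210.3] 0.93 [ 0.437 -0.017  0.021]
side nut [292.3 286.8] 0.66 [ 0.619 -0.279  0.005]
side nut_pin [209.8 255.8] 0.67 [ 0.566 -0.018  0.036]
side nut_pin [215.5 214.1] 0.66 [ 0.448 -0.016  0.021]
side block [154.8 216.7] 0.89 [0.46  0.265 0.028]
side block_hole0 [136.1 220.4] 0.9 [0.475 0.344 0.049]
side block_hole0 [292.7 224.7] 0.71 [ 0.471 -0.301  0.051]
side block_hole0 [262.3 198.7] 0.62 [ 0.405 -0.166  0.001]
side block_hole0 [183.5 253.4] 0.38 [0.57  0.116 0.021]
side rack [305.6 213.5] 0.94 [ 0.445 -0.334  0.052]
side tube0 [292.1 226.3] 0.46 [ 0.475 -0.3    0.051]
side tube0 [295.4 203.2] 0.46 [ 0.422 -0.304  0.05 ]
side tube0 [154.8 261.6] 0.28 [0.6
[... 1556 characters left out ...]
.041]
top thread_ridge [214.9 205.1] 0.4 [0.491 0.123 0.107]
top thread_ridge [188.9 252.5] 0.27 [ 0.571 -0.003  0.064]
top flask [147.9 124.5] 0.71 [0.675 0.355 0.087]
top jar [157.  378.2] 0.91 [ 0.673 -0.365  0.058]
top beaker [173.5 151. ] 0.87 [0.605 0.279 0.081]
top beaker [236.5 248.1] 0.29 [ 0.44   0.006 -0.001]
top spanner [178.2 343.2] 0.95 [ 0.618 -0.274  0.008]
top marker [246.1 304. ] 0.56 [ 0.415 -0.156  0.012]
wrist [ 0.312 -0.489  0.373] [-0.286 -0.13  -0.949] 296.3959972820033
t 1.95 tcp [ 0.2391 -0.523   0.2423] tool d mm [ 363.8 -408.7  -57.7] units [ 0.4547 -0.5109 -0.0722]
tool x [ 0.909  0.416 -0.   ] y [ 0.416 -0.909  0.   ] z [ 0. -0. -1.] F [-0.3 -0.1 -0.4] gap 0.086
```

Run:
```python
import cv2
a=cv2.imread('pics/a_top.png'); b=cv2.imread('pics/a_side.png')
cv2.imwrite('pics/a2.png',cv2.resize(a[100:300,80:430],(800,457),interpolation=cv2.INTER_CUBIC))
cv2.imwrite('pics/a3.png',cv2.resize(b[110:370,160:360],(462,600),interpolation=cv2.INTER_CUBIC))
```

```text
(no output)
```

View pics/a2.png

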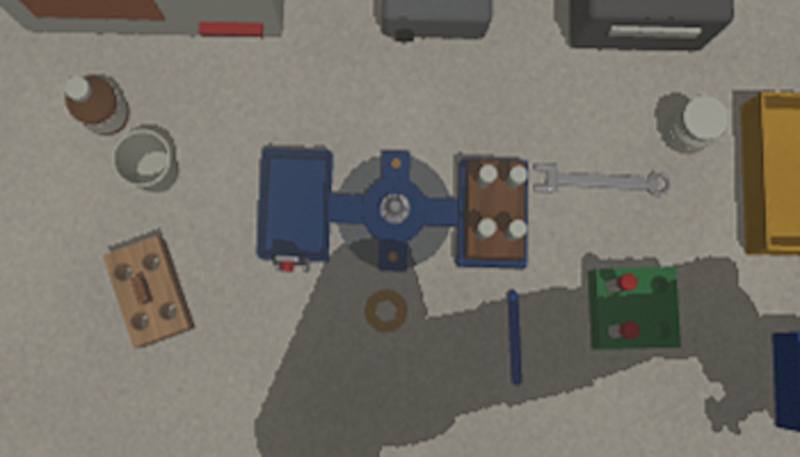

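View pics/a3.png

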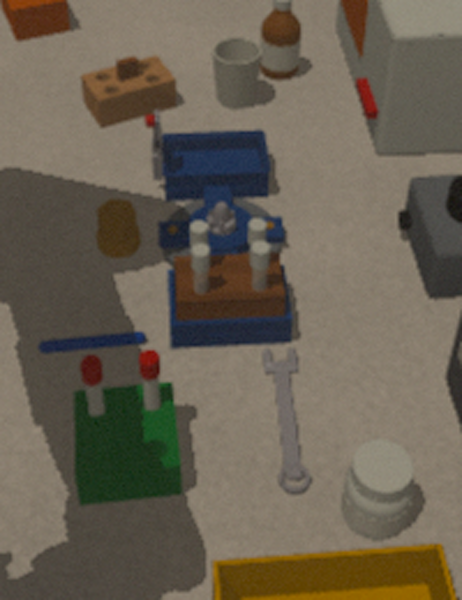

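```bash
python3 -m creep '{"hand":[80,80,80,80,80],"delta_pos":[[0.033,-0.033,0],[0.033,-0.033,0],[0.033,-0.033,0],[0.033,-0.033,0],[0.033,-0.033,0]],"turn":[0,0,0,0,0]}'
python3 -m creep '{"hand":[80,80,80,80,80],"delta_pos":[[0.033,-0.033,0],[0.033,-0.033,0],[0.033,-0.033,0],[0.033,-0.033,0],[0.033,-0.033,0]],"turn":[0,0,0,0,0]}'
python3 -m creep '{"hand":[80,80,80,80,80],"delta_pos":[[0.033,-0.033,0],[0.033,-0.033,0],[0.033,-0.033,0],[0.033,-0.033,0],[0,0,0]],"turn":[0,0,0,0,0]}'
cat > look.py <<'E'
from h import *
n=sys.argv[1]; c=cam(n,sys.argv[2]); to([0.437,0,0.242])
for t in sys.argv[3:]:
    for d in env.pinpoint(n,t)[:4]:
        r,k=d['location']; print(t,np.round(d['location'],1),round(d['score'],2),np.round(px2w(c,r,k),4))
E
python3 look.py wrist b1 nut nut_pin stud_tip stud_seat rotor thread_ridge bucket_floor clamp_hinge
```

```text
clock: 2.37
tcp_pos: [0.3044, -0.3465, 0.2423]
orientation: [0.0, 0.977, 0.212, 0.0]
wrist_force: [0.8, -0.2, 0.0]
finger_gap: 0.08
clock: 2.78
tcp_pos: [0.3697, -0.1715, 0.2426]
orientation: [0.0, 0.977, 0.213, 0.0]
wrist_force: [1.6, -0.8, 0.2]
finger_gap: 0.0799
clock: 3.2
tcp_pos: [0.4228, -0.0279, 0.2426]
orientation: [-0.001, 0.976, 0.217, 0.001]
wrist_force: [-0.8, -0.0, -0.3]
finger_gap: 0.0802
t 3.25 tcp [ 0.4222 -0.0301  0.2424] tool d mm [ 26.2 -21.    0.5] units [ 0.0327 -0.0263  0.0006]
tool x [0.907 0.422 0.001] y [ 0.422 -0.907  0.   ] z [ 0.001  0.    -1.   ] F [-0.7 -0.3  0.6] gap 0.0799
nut [140.5 234.9] 0.72 [ 0.4345  0.007  -0.0007]
nut [ 28.6 304.6] 0.59 [ 0.5723 -0.0114  0.0423]
nut_pin [133.2 245.1] 0.92 [4.551e-01 2.000e-04 5.530e-02]
stud_tip [ 26.3 294.2] 0.9 [ 0.565  -0.0006  0.0633]
stud_tip [205.2 440.5] 0.69 [ 0.474  -0.2544  0.0317]
stud_seat [ 33.9 287.3] 0.59 [0.5578 0.0023 0.0571]
rotor [ 37.  288.1] 0.62 [5.559e-01 4.000e-04 5.670e-02]
thread_ridge [ 31.5 304.6] 0.6 [ 0.5701 -0.0126  0.042 ]
clamp_hinge [ 38.2 134.6] 0.79 [0.493  0.1125 0.1095]
clamp_hinge [228.2 442.8] 0.74 [ 0.452  -0.2611  0.0493]
```

View pics/b1.png

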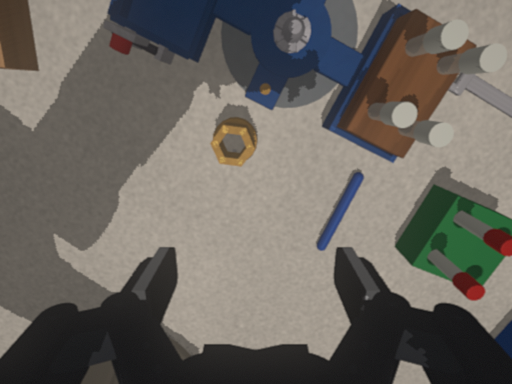

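```bash
python3 -m creep '{"hand":[80,80,80,80,80],"delta_pos":[[-0.017,-0.006,0.028],[-0.017,-0.006,0.028],[-0.017,-0.006,0.028],[-0.017,-0.006,0.028],[0,0,0]],"turn":[0,0,0,0,0]}'
python3 look.py wrist b2 nut nut_pin stud_tip stud_seat rotor thread_ridge
cat > hexfit.py <<'E'
from h import *
c=cam('wrist'); 
def best(name):
    r=env.pinpoint('wrist',name); return r
n0=best('nut')[0]; 
s,_=st()
pts_r,pts_c=np.mgrid[0:384,0:512]
d=c['depth']; V=np.stack([(pts_c-c['cx'])/c['fx'],(pts_r-c['cy'])/c['fy'],np.ones_like(d)],-1)*d[...,None]
W=V@rot(c['orientation']).T+np.array(c['origin'])
g=ray_z(c,*n0['location'],0.0); print('net nut',np.round(g,4), 'pins',[(np.round(ray_z(c,*p['location'],0.0035),4),round(p['score'],2)) for p in best('nut_pin')[:3]])
m=(np.hypot(W[...,0]-g[0],W[...,1]-g[1])<0.04)&(W[...,2]>0.05)&(W[...,2]<0.063)
P=W[m]; print('n',m.sum(),'z',np.median(P[:,2]))
pt=P[:,:2].astype(np.float32)
h=cv2.convexHull(pt)[:,0]
from scipy.optimize import minimize
def cost(p,ret=False):
    a=np.radians(p[2]+60*np.arange(6)); s=(h-p[:2])@np.array([np.cos(a),np.sin(a)])
    return np.sum(np.abs(s.max(1)-0.0205))
b=None
for y in np.arange(-30,30,3.):
    r=minimize(cost,[*h.mean(0),y],method='Nelder-Mead',options=dict(initial_simplex=[[*h.mean(0),y],[h[:,0].mean()+.002,h[:,1].mean(),y],[h[:,0].mean(),h[:,1].mean()+.002,y],[*h.mean(0),y+3]]))
    if b is None or r.fun<b.fun: b=r
print('hex centre',np.round(b.x[:2],4),'flat yaw mod60',b.x[2]%60,b.fun/len(h))
for p in best('nut_pin')[:3]:
    q=ray_z(c,*p['location'],0.0035)-np.array([*b.x[:2],0]); print('pin dir deg',np.degrees(np.arctan2(q[1],q[0])),'r',np.hypot(q[0],q[1]),p['score'])
E
python3 hexfit.py
python3 -c "
import cv2
a=cv2.imread('pics/b2.png');cv2.imwrite('pics/b3.png',cv2.resize(a[20:220,130:400],(800,593),interpolation=cv2.INTER_CUBIC))"
```

```text
clock: 4.07
tcp_pos: [0.358, -0.0374, 0.1486]
orientation: [-0.002, 0.977, 0.212, -0.004]
wrist_force: [-1.0, -0.1, -0.7]
finger_gap: 0.0799
t 4.12 tcp [ 0.3611 -0.0381  0.1511] tool d mm [ 84.5  -3.7 -91.2] units [ 0.1056 -0.0046 -0.1141]
tool x [ 0.91   0.414 -0.004] y [ 0.414 -0.91  -0.004] z [-0.005  0.002 -1.   ] F [-0.4  1.2  0.4] gap 0.0797
nut [ 83.6 250.1] 0.95 [ 0.4354  0.0045 -0.0006]
nut_pin [ 72.1 264.8] 0.87 [ 0.4459 -0.0035  0.0552]
rotor [ 77.5 248.5] 0.4 [ 0.4394  0.0079 -0.0009]
net nut [0.4386 0.0045 0.    ] pins [(array([0.4465, 0.0011, 0.0035]), 0.89)]
n 1905 z 0.05530681103862348
hex centre [0.4369 0.0068] flat yaw mod60 17.106366573682138 0.0003542492584352217
pin dir deg -30.641510355477564 r 0.011201250333156833 0.89
```

View pics/b3.png

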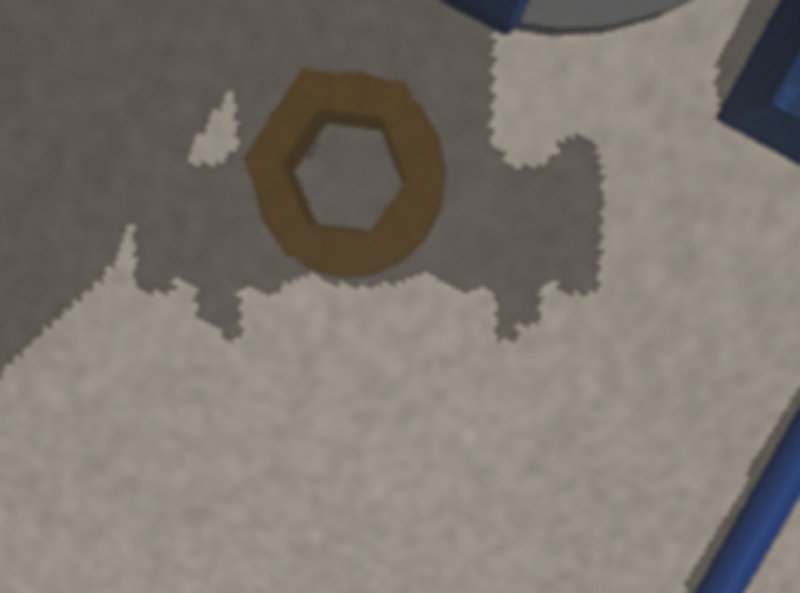

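```bash
python3 hexfit.py
cat > rotor.py <<'E'
from h import *
def cloud(n,save=None):
    c=cam(n,save); r,k=np.mgrid[0:384,0:512]; d=c['depth']
    V=np.stack([(k-c['cx'])/c['fx'],(r-c['cy'])/c['fy'],np.ones_like(d)],-1)*d[...,None]
    return c,V@rot(c['orientation']).T+np.array(c['origin'])
if __name__=='__main__':
  for n in ['top','side']:
    c,W=cloud(n,'c_'+n); x,y,z=W[...,0],W[...,1],W[...,2]; col=c['pixels'].astype(int)
    blue=(col[...,2]>col[...,0]*1.3)
    P=[]
    for nm,y0,y1 in [('empty',0.05,0.2),('loaded',-0.2,-0.05)]:
        m=blue&(z>0.036)&(z<0.052)&(x>0.46)&(x<0.66)&(y>y0)&(y<y1)
        lab=m
        pts=W[lab][:,:2].astype(np.float32); (cx,cy),(w,h),a=cv2.minAreaRect(pts*1000); print(n,nm,len(pts),round(cx,1),round(cy,1),round(w,1),round(h,1),round(a,2)); P.append((cx,cy))
    d=np.subtract(P[0],P[1]); print('line yaw',np.degrees(np.arctan2(-d[0],d[1])),'mid',np.mean(P,0))
    m=(z>0.028)&(z<0.034)&blue&(np.hypot(x-.565,y)<0.05); print('hub',m.sum(), cv2.minEnclosingCircle(W[m][:,:2].astype(np.float32)*1000))
    m=(z>0.05)&(z<0.07)&(np.hypot(x-.562,y-.002)<0.025); print('stud top',m.sum(), W[m].mean(0), (W[m].min(0)+W[m].max(0))/2)
    for t,zz in [('stud_tip',.064),('stud_seat',.03),('bucket_floor',.02),('clamp_hinge',.077),('thread_ridge',.043),('rotor',0)]:
        for q in env.pinpoint(n,t)[:2]: print(t,round(q['score'],2),np.round(ray_z(c,*q['location'],zz),4))
E
python3 rotor.py
```

```text
net nut [0.4394 0.0075 0.    ] pins [(array([ 0.4487, -0.0018,  0.0035]), 0.63)]
n 1943 z 0.05527492719669175
hex centre [0.4368 0.0071] flat yaw mod60 18.573281458143214 0.0003506824312882441
pin dir deg -36.77752795749652 r 0.014897304406662945 0.63
top empty 347 571.6 122.0 88.2 137.7 89.15
top loaded 169 567.2 -127.2 86.8 133.8 88.79
line yaw -1.0097752737616132 mid [569.3911438   -2.58794785]
hub 374 ((565.8650512695312, -3.067405939102173), 45.922080993652344)
stud top 43 [ 0.56971312 -0.00149012  0.06027846] [0.57064358 0.00082677 0.05914835]
stud_tip 0.82 [0.5771 0.     0.064 ]
stud_tip 0.46 [0.491  0.1261 0.064 ]
stud_seat 0.79 [0.5649 0.0024 0.03  ]
bucket_floor 0.93 [0.5669 0.1314 0.02  ]
bucket_floor 0.54 [ 0.5724 -0.0025  0.02  ]
clamp_hinge 0.75 [0.4927 0.1189 0.077 ]
clamp_hinge 0.57 [0.494  0.1225 0.077 ]
thread_ridge 0.91 [ 0.5713 -0.0162  0.043 ]
rotor 0.79 [ 0.5741 -0.0088  0.    ]
rotor 0.4 [0.6221 0.3021 0.    ]
side empty 375 569.1 121.4 137.2 94.8 0.19
side loaded 204 564.1 -129.2 89.5 134.0 87.77
line yaw -1.1271617961984488 mid [566.60440063  -3.89970398]
hub 196 ((563.1046142578125, -3.837177038192749), 43.75253677368164)
stud top 43 [ 0.56484884 -0.00747219  0.05882591] [ 0.5648862  -0.00684893  0.05903723]
stud_tip 0.56 [0.5623 0.0082 0.064 ]
stud_seat 0.93 [ 0.5613 -0.0014  0.03  ]
bucket_floor 0.66 [0.574  0.1165 0.02  ]
bucket_floor 0.18 [0.5776 0.0088 0.02  ]
clamp_hinge 0.81 [0.4908 0.1124 0.077 ]
clamp_hinge 0.47 [ 0.4519 -0.347   0.077 ]
thread_ridge 0.81 [ 0.5814 -0.0061  0.043 ]
rotor 0.89 [ 0.5726 -0.0143  0.    ]
rotor 0.22 [0.573  0.0771 0.    ]
```

```bash
python3 -m creep '{"hand":[80,80,80,80,80],"delta_pos":[[0.0305,0.014,-0.0075],[0.0305,0.014,-0.0075],[0.0305,0.014,-0.0075],[0.0305,0.014,-0.0075],[0.0305,0.014,-0.0075]],"turn":[0,0,0,0,0]}'
python3 -m creep '{"hand":[80,80,80,80,80],"delta_pos":[[0,0,0],[0,0,0],[0,0,0],[0,0,0],[0,0,0]],"turn":[0,0,0,0,0]}'
cat > stud.py <<'E'
from rotor import *
c,W=cloud('wrist',sys.argv[1]); x,y,z=W[...,0],W[...,1],W[...,2]; col=c['pixels'].astype(int)
blue=(col[...,2]>col[...,0]*1.3)
print(env.get_state()['joint_pos'])
for t,zz in [('stud_tip',.064),('stud_seat',.03),('bucket_floor',.02),('clamp_hinge',.077),('thread_ridge',.043),('rotor',0)]:
    for q in env.pinpoint('wrist',t)[:2]: print(t,round(q['score'],2),np.round(q['location'],1),np.round(ray_z(c,*q['location'],zz),4))
m=(z>0.025)&(z<0.034)&(np.hypot(x-.567,y+.003)<0.045); print('hub z',np.median(z[m]))
m=(z>0.055)&(z<0.07)&(np.hypot(x-.567,y+.003)<0.03); print('stud tip',m.sum(),W[m].mean(0),(W[m].min(0)+W[m].max(0))/2,W[m].max(0)-W[m].min(0))
m=(z>0.036)&(z<0.052)&(np.hypot(x-.567,y+.003)<0.03); print('ridge',m.sum(),W[m].mean(0),cv2.minEnclosingCircle(W[m][:,:2].astype(np.float32)*1000))
to([.567,-.003,.2])
a=c['pixels'][:,:,::-1]; r,k,_=w2px(c,[.567,-.003,.04]); r=int(max(70,r));k=int(k)
cv2.imwrite('pics/'+sys.argv[1]+'z.png',cv2.resize(a[r-70:r+70,k-90:k+90],(800,622),interpolation=cv2.INTER_CUBIC))
E
python3 stud.py d1
```

```text
clock: 5.93
tcp_pos: [0.4995, -0.0385, 0.1828]
orientation: [0.0, 0.977, 0.213, -0.0]
wrist_force: [-0.4, -1.1, 0.5]
finger_gap: 0.0796
clock: 6.35
tcp_pos: [0.4971, -0.0384, 0.1825]
orientation: [-0.0, 0.977, 0.213, -0.0]
wrist_force: [0.4, 0.7, -0.7]
finger_gap: 0.0797
[-2.38191708e-01  1.94386959e-01 -2.59580606e-01  1.11741277e+00
 -1.04559625e-04  2.47483483e+00]
stud_tip 0.61 [ 99.7 249.1] [ 0.5636 -0.0018  0.064 ]
stud_tip 0.21 [138.4  37.7] [0.4621 0.1465 0.064 ]
stud_seat 0.58 [ 95.9 247.1] [0.565  0.0016 0.03  ]
stud_seat 0.56 [ 32.3 124.2] [0.5687 0.1182 0.03  ]
bucket_floor 0.68 [ 32.6 122.1] [0.5676 0.1241 0.02  ]
clamp_hinge 0.74 [116.1  59.8] [0.4921 0.1265 0.077 ]
thread_ridge 0.61 [ 94. 263.] [ 0.5724 -0.0105  0.043 ]
rotor 0.98 [100.2 249.4] [ 0.5617 -0.0015  0.    ]
rotor 0.25 [197.2 202.7] [0.4453 0.0036 0.    ]
hub z 0.02930586616552472
stud tip 464 [ 0.56529987 -0.00119142  0.06057891] [ 0.56538269 -0.00114258  0.06025109] [0.01964688 0.01988567 0.01049263]
ridge 619 [ 0.56568343 -0.00124788  0.04274542] ((565.2933349609375, -1.4255056381225586), 18.225505828857422)
t 6.7 tcp [ 0.4982 -0.0386  0.1828] tool d mm [ 77.4  -3.7 -17.2] units [ 0.0967 -0.0047 -0.0215]
tool x [0.909 0.416 0.   ] y [ 0.416 -0.909  0.   ] z [ 0. -0. -1.] F [ 0.   0.3 -0.4] gap 0.0799
```

View pics/d1z.png

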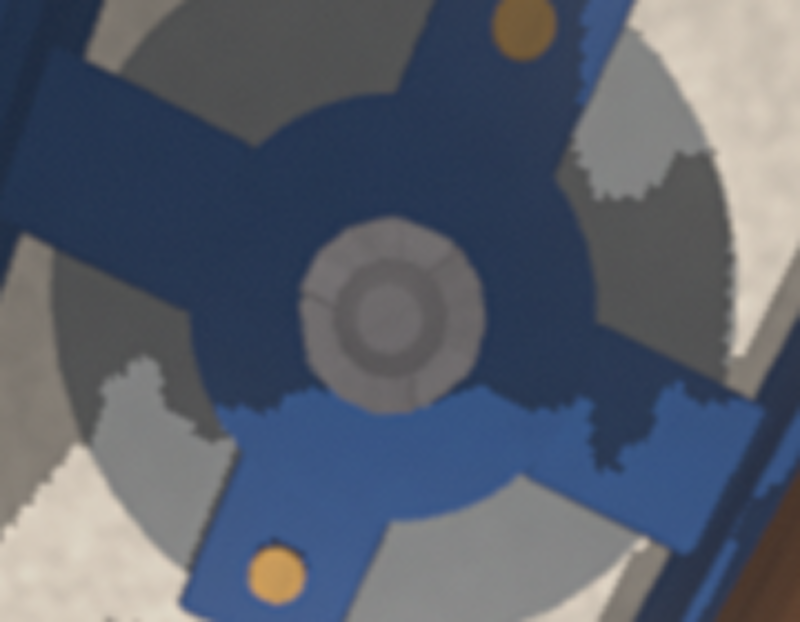

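View pics/d1.png

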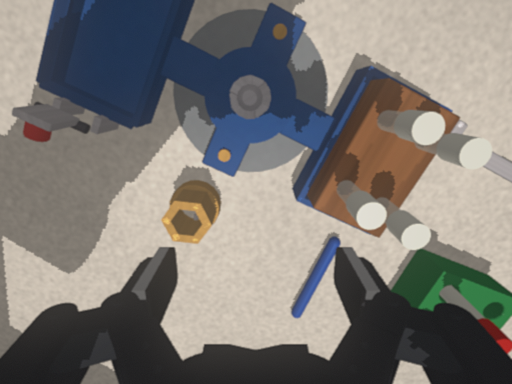

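```bash
for i in 1 2 3; do :; done
python3 -m creep '{"hand":[75,75,75,75,75],"delta_pos":[[-0.006,-0.02,0],[-0.006,-0.02,0],[-0.006,-0.02,0],[0,0,0],[0,0,0]],"turn":[-1,-1,-1,-1,-1]}'
python3 -m creep '{"hand":[75,75,75,75,75],"delta_pos":[[0,0,0],[0,0,0],[0,0,0],[0,0,0],[0,0,0]],"turn":[-1,-1,-1,-1,-1]}'
python3 -m creep '{"hand":[75,75,75,75,75],"delta_pos":[[0,0,0],[0,0,0],[0,0,0],[0,0,0],[0,0,0]],"turn":[-1,-1,-1,-1,-1]}'
python3 -m creep '{"hand":[75,75,75,75,75],"delta_pos":[[0,0,0],[0,0,0],[0,0,0],[0,0,0],[0,0,0]],"turn":[-1,-0.7,0,0,0]}'
python3 -c "
from h import *
to([.4368,.0071,.048])"; python3 look.py wrist e1 nut nut_pin; python3 hexfit.py
```

```text
clock: 7.12
tcp_pos: [0.4614, -0.0034, 0.1828]
orientation: [0.0, 0.907, 0.422, -0.0]
wrist_force: [0.3, 0.2, -0.5]
finger_gap: 0.0751
clock: 7.53
tcp_pos: [0.4622, -0.004, 0.1827]
orientation: [0.0, 0.794, 0.607, 0.0]
wrist_force: [-0.0, 0.5, -0.5]
finger_gap: 0.0752
clock: 7.95
tcp_pos: [0.4622, -0.004, 0.1827]
orientation: [0.0, 0.644, 0.765, 0.0]
wrist_force: [0.0, -0.5, -0.2]
finger_gap: 0.0751
clock: 8.37
tcp_pos: [0.4622, -0.004, 0.1827]
orientation: [0.0, 0.588, 0.809, -0.0]
wrist_force: [0.1, -0.4, -0.4]
finger_gap: 0.0747
t 8.37 tcp [ 0.4622 -0.004   0.1827] tool d mm [ 18.4 -20.8 134.7] units [ 0.0231 -0.026   0.1684]
tool x [-0.309  0.951 -0.   ] y [0.951 0.309 0.   ] z [ 0. -0. -1.] F [ 0.1 -0.4 -0.4] gap 0.0747
t 8.42 tcp [ 0.4622 -0.004   0.1827] tool d mm [ 11.6 -22.8 -59.3] units [ 0.0145 -0.0284 -0.0741]
tool x [-0.309  0.951 -0.   ] y [0.951 0.309 0.   ] z [ 0. -0. -1.] F [ 0.1  1.1 -0.2] gap 0.0751
nut [156.8 236.2] 0.93 [ 0.4365  0.0061 -0.0009]
nut_pin [165.5 241.1] 0.94 [ 0.4443 -0.0015 -0.001 ]
net nut [0.4385 0.0022 0.    ] pins [(array([0.4444, 0.0016, 0.0035]), 0.91), (array([0.4974, 0.1479, 0.0035]), 0.66)]
n 1248 z 0.05520069070218353
hex centre [0.4371 0.0074] flat yaw mod60 17.743526186611213 0.0005177689147319579
pin dir deg -38.488410332261466 r 0.009282960868412786 0.91
pin dir deg 66.76994803916783 r 0.1529447242780352 0.66
```

View pics/e1.png

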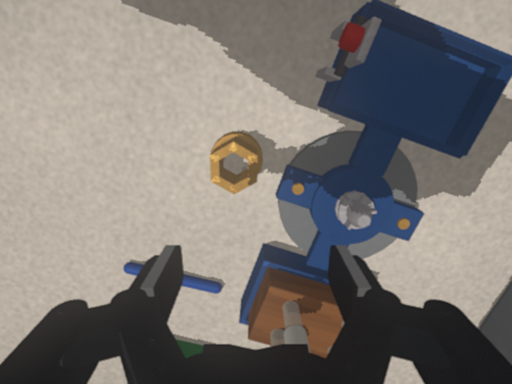

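```bash
python3 -m creep '{"hand":[75,75,75,75,75],"delta_pos":[[0.0115,-0.0128,0.035],[0.0116,-0.0128,0.035],[0,0,0.035],[0,0,0.035],[0,0,0.02]],"turn":[0,0,0,0,0]}'
python3 -m creep '{"hand":[75,75,75,75,75],"delta_pos":[[0,0,0.0234],[0,0,0],[0,0,0],[0,0,0],[0,0,0]],"turn":[0,0,0,0,0]}'
python3 -c "
from h import *
to([.437,.0073,.036])"
python3 -m creep '{"hand":[38,38,38,38,38],"delta_pos":[[0,0,0],[0,0,0],[0,0,0],[0,0,0],[0,0,0]],"turn":[0,0,0,0,0]}' 60
python3 -m creep '{"hand":[38,38,38,38,38],"delta_pos":[[0,0,0],[0,0,0],[0,0,0],[0,0,0],[0,0,0]],"turn":[0,0,0,0,0]}' 60
python3 -c "
from h import *
to([.437,.0073,.036])"
```

```text
clock: 9.13
tcp_pos: [0.4353, 0.0076, 0.0523]
orientation: [-0.001, 0.587, 0.809, -0.001]
wrist_force: [-0.0, -0.4, -0.1]
finger_gap: 0.075
clock: 9.55
tcp_pos: [0.4382, 0.007, 0.0372]
orientation: [0.001, 0.587, 0.809, 0.0]
wrist_force: [0.8, 0.3, 0.0]
finger_gap: 0.0751
t 9.55 tcp [0.4382 0.007  0.0372] tool d mm [ 0.6 -1.   1.2] units [ 0.0008 -0.0013  0.0015]
tool x [-0.31   0.951 -0.001] y [0.951 0.31  0.002] z [ 0.002 -0.    -1.   ] F [0.8 0.3 0. ] gap 0.0751
clock: 9.97
tcp_pos: [0.4377, 0.0072, 0.0369]
orientation: [0.001, 0.587, 0.809, 0.0]
wrist_force: [-0.0, 0.9, 5.0]
finger_gap: 0.0411
clock: 10.38
tcp_pos: [0.4378, 0.0071, 0.0369]
orientation: [0.001, 0.587, 0.809, 0.0]
wrist_force: [-0.7, 0.1, 5.1]
finger_gap: 0.0411
t 10.38 tcp [0.4378 0.0071 0.0369] tool d mm [ 0.4 -0.7  0.9] units [ 0.0005 -0.0008  0.0011]
tool x [-0.31   0.951 -0.001] y [0.951 0.31  0.002] z [ 0.002 -0.    -1.   ] F [-0.7  0.1  5.1] gap 0.0411
```

```bash
python3 -m creep '{"hand":[38,38,38,38,38],"delta_pos":[[0,0,-0.02],[0,0,-0.04],[0,0,-0.046],[-0.0148,0.0371,0],[-0.0148,0.0371,0]],"turn":[0,0,0,0,0]}'
python3 -m creep '{"hand":[38,38,38,38,38],"delta_pos":[[-0.0148,0.0371,0],[-0.0149,0.0371,0],[0,0,0],[0,0,0],[0,0,0]],"turn":[0,0,-1,-1,-1]}'
python3 -m creep '{"hand":[38,38,38,38,38],"delta_pos":[[0,0,0],[0,0,0],[0,0,0],[0,0,0],[0,0,0]],"turn":[-1,-1,-1,-1,-1]}'
python3 -m creep '{"hand":[38,38,38,38,38],"delta_pos":[[0,0,0],[0,0,0],[0,0,0],[0,0,0],[0,0,0]],"turn":[-0.3,0,0,0,0]}'
python3 -c "
from h import *
cam('wrist','f1');cam('side','f2');to([.5653,-.0013,.0369+.03+.016])
s,R_=st(); print(np.degrees(np.arctan2(R_[1,0],R_[0,0])),s['joint_pos'][5])
a=cv2.imread('pics/f2.png');cv2.imwrite('pics/f2z.png',cv2.resize(a[110:260,180:330],(600,600),interpolation=cv2.INTER_CUBIC))"
```

```text
clock: 10.8
tcp_pos: [0.5022, 0.0031, 0.124]
orientation: [0.002, 0.587, 0.809, 0.001]
wrist_force: [0.5, -0.2, -2.1]
finger_gap: 0.0412
clock: 11.22
tcp_pos: [0.5645, -0.001, 0.1199]
orientation: [-0.001, 0.475, 0.88, -0.0]
wrist_force: [0.4, -0.3, -3.4]
finger_gap: 0.0409
clock: 11.63
tcp_pos: [0.5641, -0.001, 0.1204]
orientation: [-0.001, 0.273, 0.962, -0.0]
wrist_force: [0.6, -0.3, -2.1]
finger_gap: 0.0412
clock: 12.05
tcp_pos: [0.5644, -0.0011, 0.1207]
orientation: [-0.0, 0.263, 0.965, -0.0]
wrist_force: [-0.9, -0.2, -2.3]
finger_gap: 0.0412
t 12.15 tcp [ 0.5646 -0.001   0.1207] tool d mm [-0.8  0.2 37.8] units [-0.001   0.0002  0.0473]
tool x [-0.862  0.507  0.   ] y [ 0.507  0.862 -0.   ] z [-0. -0. -1.] F [ 0.7  0.  -1.7] gap 0.0412
149.5462900555016 0.38750856657763677
```

View pics/f2z.png

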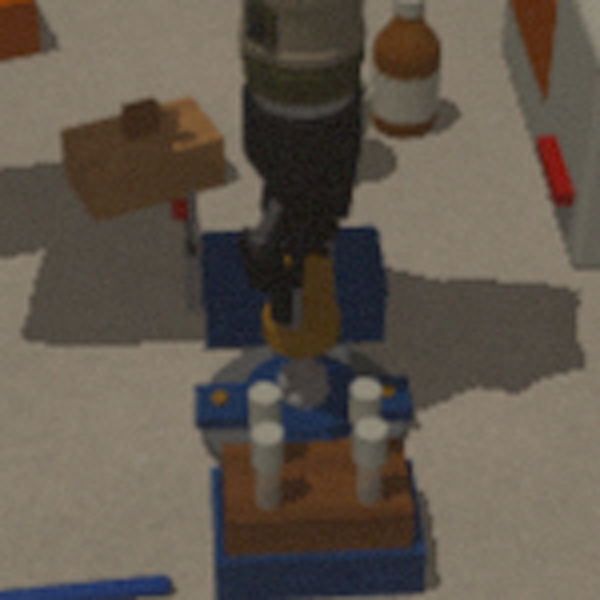

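```bash
python3 -m creep '{"hand":[38,38,38,38,38],"delta_pos":[[-0.001,0,0.015],[0,0,0.015],[0,0,0.014],[0,0,0],[0,0,0]],"turn":[0,0,0,0,0]}'
python3 -m creep '{"hand":[38,38,38,38,38],"delta_pos":[[0,0,0.004],[0,0,0.004],[0,0,0.003],[0,0,0],[0,0,0]],"turn":[0,0,0,0,0]}'
python3 -c "
from h import *
to([.5653,-.0013,.0709])"
```

```text
clock: 12.57
tcp_pos: [0.5648, -0.0014, 0.0852]
orientation: [-0.001, 0.263, 0.965, -0.0]
wrist_force: [0.6, -1.2, -1.5]
finger_gap: 0.041
clock: 12.98
tcp_pos: [0.5652, -0.0015, 0.0768]
orientation: [-0.0, 0.262, 0.965, -0.0]
wrist_force: [0.4, -0.2, -2.8]
finger_gap: 0.041
t 12.98 tcp [ 0.5652 -0.0015  0.0768] tool d mm [-0.   0.2  5.9] units [-0.      0.0002  0.0074]
tool x [-0.862  0.507  0.   ] y [ 0.507  0.862 -0.   ] z [-0. -0. -1.] F [ 0.4 -0.2 -2.8] gap 0.041
```

```bash
python3 -m creep '{"hand":[38,38,38,38,38],"delta_pos":[[0,0,0.003],[0,0,0.003],[0,0,0.002],[0,0,0],[0,0,0]],"turn":[0,0,0,0,0]}'
python3 -c "
from h import *
to([.5653,-.0013,.0709])"
```

```text
clock: 13.4
tcp_pos: [0.5654, -0.0015, 0.0708]
orientation: [0.0, 0.262, 0.965, -0.0]
wrist_force: [-1.3, 0.1, 2.3]
finger_gap: 0.0411
t 13.4 tcp [ 0.5654 -0.0015  0.0708] tool d mm [ 0.2  0.1 -0.1] units [ 0.0002  0.0001 -0.0002]
tool x [-0.862  0.507 -0.001] y [0.507 0.862 0.   ] z [ 0. -0. -1.] F [-1.3  0.1  2.3] gap 0.0411
```

```bash
python3 -m creep '{"hand":[38,38,38,38,38],"delta_pos":[[0,0,0.0003],[0,0,0.0003],[0,0,0.0003],[0,0,0.0003],[0,0,0.0003]],"turn":[1,1,1,1,1]}'
python3 -c "
from h import *
to([.5653,-.0013,.0669]);s,R_=st(); print(np.degrees(np.arctan2(R_[1,0],R_[0,0])),s['ft_torque'])"
python3 -m creep '{"hand":[38,38,38,38,38],"delta_pos":[[0,0,0.0004],[0,0,0.0004],[0,0,0.0004],[0,0,0.0004],[0,0,0.0004]],"turn":[1,1,1,1,1]}'
python3 -c "
from h import *
to([.5653,-.0013,.0669]);s,R_=st(); print(np.degrees(np.arctan2(R_[1,0],R_[0,0])),s['ft_torque'])"
```

```text
clock: 13.82
tcp_pos: [0.5672, -0.0024, 0.0705]
orientation: [0.002, 0.467, 0.884, -0.0]
wrist_force: [0.1, -1.7, 4.0]
finger_gap: 0.0412
t 13.82 tcp [ 0.5672 -0.0024  0.0705] tool d mm [ 2.  -0.9  3.6] units [ 0.0025 -0.0012  0.0045]
tool x [-0.564  0.826 -0.004] y [0.826 0.564 0.002] z [ 0.004 -0.002 -1.   ] F [ 0.1 -1.7  4. ] gap 0.0412
124.30808525626895 [-0.43762821 -0.02048897  0.06081013]
clock: 14.23
tcp_pos: [0.5667, -0.0024, 0.0688]
orientation: [0.002, 0.647, 0.762, 0.0]
wrist_force: [-0.1, -2.5, 3.7]
finger_gap: 0.041
t 14.23 tcp [ 0.5667 -0.0024  0.0688] tool d mm [ 1.3 -1.2  1.9] units [ 0.0017 -0.0015  0.0024]
tool x [-0.162  0.987 -0.003] y [0.987 0.162 0.003] z [ 0.003 -0.002 -1.   ] F [-0.1 -2.5  3.7] gap 0.041
99.29735243807039 [-0.45155953  0.05417698  0.01270826]
```

```bash
python3 -m creep '{"hand":[38,38,38,38,38],"delta_pos":[[0,0,0.0005],[0,0,0.0005],[0,0,0.0005],[0,0,0.0004],[0,0,0.0004]],"turn":[1,1,1,1,0.6]}'
python3 -c "
from h import *
to([.5653,-.0013,.0669]);s,R_=st(); print(np.degrees(np.arctan2(R_[1,0],R_[0,0])),s['ft_torque'])"
python3 -m creep '{"hand":[38,38,38,38,38],"delta_pos":[[0,0,0.0004],[0,0,0],[0,0,0],[0,0,0],[0,0,0]],"turn":[0.6,0.6,0,0,0]}'
python3 -c "
from h import *
to([.5653,-.0013,.0669]);s,R_=st(); print(np.degrees(np.arctan2(R_[1,0],R_[0,0])),s['ft_torque'])"
```

```text
clock: 14.65
tcp_pos: [0.5663, -0.0025, 0.0672]
orientation: [0.002, 0.786, 0.618, 0.0]
wrist_force: [-1.4, -1.5, 8.9]
finger_gap: 0.0412
t 14.65 tcp [ 0.5663 -0.0025  0.0672] tool d mm [ 0.9 -1.3  0.3] units [ 0.0011 -0.0016  0.0003]
tool x [ 0.237  0.972 -0.002] y [ 0.972 -0.237  0.003] z [ 0.002 -0.002 -1.   ] F [-1.4 -1.5  8.9] gap 0.0412
76.31112842218957 [-0.49549632  0.55538151  0.07537752]
clock: 15.07
tcp_pos: [0.5661, -0.0017, 0.0669]
orientation: [0.001, 0.816, 0.578, 0.001]
wrist_force: [-2.7, 0.2, 9.0]
finger_gap: 0.0414
t 15.07 tcp [ 0.5661 -0.0017  0.0669] tool d mm [ 0.1 -0.8  0. ] units [ 0.0002 -0.0011  0.    ]
tool x [0.333 0.943 0.   ] y [ 0.943 -0.333  0.002] z [ 0.002 -0.001 -1.   ] F [-2.7  0.2  9. ] gap 0.0414
70.56183111721911 [-0.05630161  0.67256326 -0.01013808]
```

```bash
python3 -m creep '{"hand":[38,38,38,38,38],"delta_pos":[[0,0,0],[0,0,0],[0,0,0],[0,0,0],[0,0,0]],"turn":[0.5,0.5,0,0,0]}'
python3 -c "
from h import *
to([.5653,-.0013,.0669]);s,R_=st(); print(np.degrees(np.arctan2(R_[1,0],R_[0,0])),s['ft_torque'])"
python3 -m creep '{"hand":[70,70,70,70,70],"delta_pos":[[0,0,0],[0,0,0],[0,0,0],[0,0,0],[0,0,0]],"turn":[0,0,0,0,0]}'
python3 -m creep '{"hand":[75,75,75,75,75],"delta_pos":[[0,0,-0.03],[0,0,-0.05],[0,0,-0.05],[0,0,-0.05],[0,0,-0.02]],"turn":[0,0,0,0,0]}'
python3 look.py top g1 nut block block_hole0 
python3 -c "
from h import *
a=cv2.imread('pics/g1.png');cv2.imwrite('pics/g1z.png',cv2.resize(a[100:280,80:330],(800,576),interpolation=cv2.INTER_CUBIC))"
```

```text
clock: 15.48
tcp_pos: [0.5661, -0.0014, 0.0669]
orientation: [0.001, 0.84, 0.542, 0.001]
wrist_force: [-1.6, -0.3, 9.3]
finger_gap: 0.0411
t 15.48 tcp [ 0.5661 -0.0014  0.0669] tool d mm [-0.2 -0.8  0. ] units [-0.0003 -0.0009  0.    ]
tool x [0.412 0.911 0.001] y [ 0.911 -0.412  0.002] z [ 0.002 -0.    -1.   ] F [-1.6 -0.3  9.3] gap 0.0411
65.6645421408238 [0.08857632 0.62902339 0.62770141]
clock: 15.9
tcp_pos: [0.5652, -0.0015, 0.0652]
orientation: [-0.0, 0.841, 0.541, -0.0]
wrist_force: [0.0, 0.6, 0.2]
finger_gap: 0.0699
clock: 16.32
tcp_pos: [0.5673, -0.0017, 0.2313]
orientation: [0.003, 0.841, 0.541, 0.003]
wrist_force: [1.1, -0.4, 0.5]
finger_gap: 0.0751
t 16.37 tcp [ 0.5683 -0.0019  0.2328] tool d mm [ -52.6 -120.2  -10.6] units [-0.0657 -0.1503 -0.0133]
tool x [0.414 0.91  0.003] y [ 0.91  -0.414  0.01 ] z [ 0.011 -0.002 -1.   ] F [ 0.6 -0.2  2.3] gap 0.0749
nut [174.4 148.6] 0.23 [0.617  0.3041 0.0044]
block [228.5 143.5] 0.88 [0.4537 0.2944 0.0682]
block_hole0 [220.8 134.7] 0.56 [0.4789 0.3364 0.0053]
```

View pics/g1z.png

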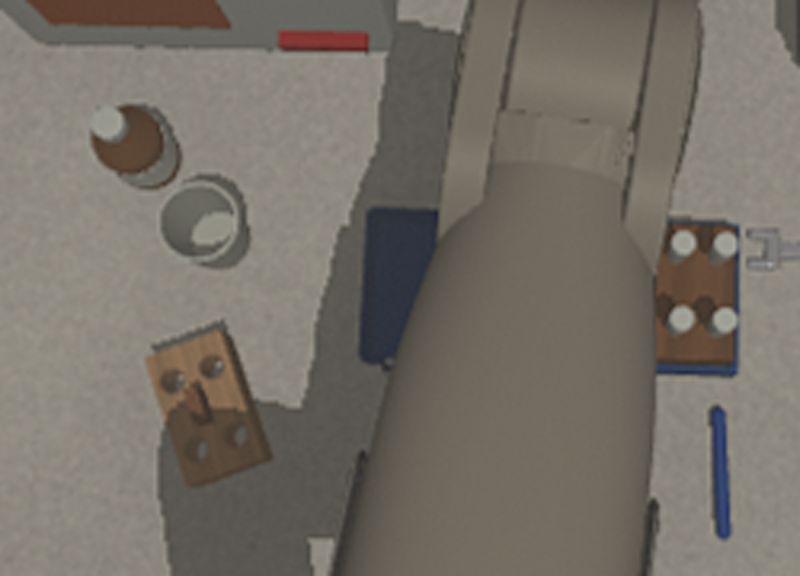

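```bash
python3 -m creep '{"hand":[60,60,60,60,60],"delta_pos":[[0.0387,-0.0305,0],[0.0387,-0.0305,0],[0.0387,-0.0305,0],[0.0387,-0.0305,0],[0.0387,-0.0305,0]],"turn":[0,0,0,0,0]}'
python3 -m creep '{"hand":[60,60,60,60,60],"delta_pos":[[0.0387,-0.0305,0],[0.0387,-0.0305,0],[0.0387,-0.0305,0],[0,0,0],[0,0,0]],"turn":[0,0,0,-1,-1]}'
python3 -m creep '{"hand":[60,60,60,60,60],"delta_pos":[[0,0,0],[0,0,0],[0,0,0],[0,0,0],[0,0,0]],"turn":[-1,-1,-1,-1,-1]}'
python3 -m creep '{"hand":[60,60,60,60,60],"delta_pos":[[0,0,0],[0,0,0],[0,0,0],[0,0,0],[0,0,0]],"turn":[-1,-1,-1,-1,-1]}'
python3 -m creep '{"hand":[60,60,60,60,60],"delta_pos":[[0,0,0],[0,0,0],[0,0,0],[0,0,0],[0,0,0]],"turn":[-1,-1,-1,-1,-1]}'
python3 -m creep '{"hand":[60,60,60,60,60],"delta_pos":[[0,0,0],[0,0,0],[0,0,0],[0,0,0],[0,0,0]],"turn":[-1,-1,-1,-1,-1]}'
python3 -m creep '{"hand":[60,60,60,60,60],"delta_pos":[[0,0,0],[0,0,0],[0,0,0],[0,0,0],[0,0,0]],"turn":[-1,-1,-1,-1,-1]}'
cat > block.py <<'E'
from rotor import *
c,W=cloud('wrist',sys.argv[1]); x,y,z=W[...,0],W[...,1],W[...,2]; col=c['pixels'].astype(int)
for t,zz in [('block',0),('block_hole0',.05)]:
    for q in env.pinpoint('wrist',t)[:2]: print(t,round(q['score'],2),np.round(q['location'],1),np.round(ray_z(c,*q['location'],zz),4))
brown=(col[...,0]>col[...,2]*1.25)
for lo,hi in [(.044,.055),(.07,.085)]:
    m=(z>lo)&(z<hi)&(x>.38)&(x<.54)&(y>.2)&(y<.38)
    n,lab,stt,_=cv2.connectedComponentsWithStats(m.astype(np.uint8)); i=1+np.argmax(stt[1:,4]); m=lab==i
    (cx,cy),(w,h),a=cv2.minAreaRect(W[m][:,:2].astype(np.float32)*1000); print(m.sum(),'rect',round(cx,1),round(cy,1),round(w,1),round(h,1),'ang',round(a,2),'z',np.median(z[m]))
to([.455,.29,.2]); s,R_=st(); print('yaw',np.degrees(np.arctan2(R_[1,0],R_[0,0])),np.round(s['joint_pos'],3))
E
python3 block.py h1
```

```text
clock: 16.93
tcp_pos: [0.5164, 0.1911, 0.2229]
orientation: [-0.001, 0.841, 0.541, -0.002]
wrist_force: [0.5, -0.2, 0.5]
finger_gap: 0.0597
clock: 17.35
tcp_pos: [0.4877, 0.3069, 0.2225]
orientation: [-0.001, 0.788, 0.616, -0.002]
wrist_force: [0.1, -0.1, -0.0]
finger_gap: 0.0602
clock: 17.77
tcp_pos: [0.4888, 0.3043, 0.2226]
orientation: [-0.001, 0.637, 0.771, -0.002]
wrist_force: [0.4, -0.2, -0.2]
finger_gap: 0.0603
clock: 18.18
tcp_pos: [0.4888, 0.3042, 0.2226]
orientation: [-0.001, 0.455, 0.89, -0.002]
wrist_force: [-0.0, 0.0, -0.6]
finger_gap: 0.0603
clock: 18.6
tcp_pos: [0.4888, 0.3042, 0.2226]
orientation: [-0.002, 0.252, 0.968, -0.001]
wrist_force: [-0.6, -0.4, 0.3]
finger_gap: 0.0601
clock: 19.02
tcp_pos: [0.4888, 0.3042, 0.2226]
orientation: [-0.002, 0.037, 0.999, -0.001]
wrist_force: [-0.3, 0.1, -0.7]
finger_gap: 0.06
clock: 19.43
tcp_pos: [0.4888, 0.3042, 0.2226]
orientation: [-0.002, -0.181, 0.984, -0.001]
wrist_force: [-0.4, -0.7, -1.1]
finger_gap: 0.0597
block 0.76 [140.5 264.3] [0.4564 0.3041 0.    ]
block_hole0 0.67 [176.8 284.6] [0.4783 0.3341 0.05  ]
6371 rect 454.7 303.1 120.3 70.2 ang 21.51 z 0.04928507761389683
420 rect 454.8 302.7 30.4 11.4 ang 21.45 z 0.07869912294307363
t 19.58 tcp [0.4891 0.3044 0.2233] tool d mm [36.8 -1.5 23.4] units [ 0.046  -0.0019  0.0292]
tool x [-0.937 -0.349  0.004] y [-0.349  0.937 -0.   ] z [-0.003 -0.002 -1.   ] F [ 0.5  0.6 -1.1] gap 0.0602
yaw -159.55926923690538 [ 0.417  0.324  0.014  1.265 -0.     0.061]
```

View pics/h1.png

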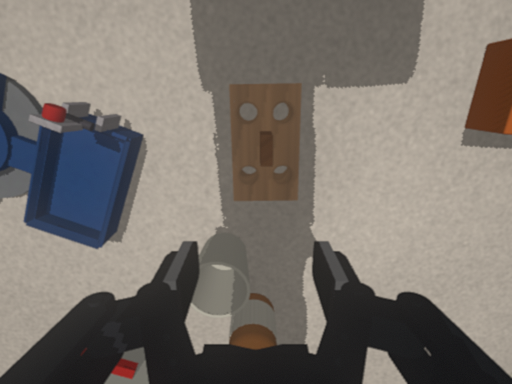

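```bash
python3 -m creep '{"hand":[50,50,50,50,50],"delta_pos":[[0.0204,0.0067,0.035],[0.0204,0.0066,0.035],[0,0,0.035],[0,0,0.035],[0,0,0.03]],"turn":[-0.2,0,0,0,0]}'
python3 -m creep '{"hand":[50,50,50,50,50],"delta_pos":[[0,0,0.02],[0,0,0],[0,0,0],[0,0,0],[0,0,0]],"turn":[0,0,0,0,0]}'
python3 -c "
from h import *
to([.4548,.303,.064])"
```

```text
clock: 20.0
tcp_pos: [0.4541, 0.3024, 0.0868]
orientation: [-0.001, -0.186, 0.983, -0.0]
wrist_force: [-0.9, 0.8, 0.2]
finger_gap: 0.05
clock: 20.42
tcp_pos: [0.4568, 0.3034, 0.0747]
orientation: [0.001, -0.187, 0.982, 0.0]
wrist_force: [-0.3, -0.8, 0.3]
finger_gap: 0.0502
t 20.42 tcp [0.4568 0.3034 0.0747] tool d mm [ 2.   0.3 10.7] units [0.0025 0.0004 0.0134]
tool x [-0.93  -0.367 -0.002] y [-0.367  0.93   0.   ] z [ 0.002  0.001 -1.   ] F [-0.3 -0.8  0.3] gap 0.0502
```

```bash
python3 -m creep '{"hand":[50,50,50,50,50],"delta_pos":[[0.0012,0,0.0108],[0,0,0],[0,0,0],[0,0,0],[0,0,0]],"turn":[0,0,0,0,0]}'
python3 -m creep '{"hand":[8,8,8,8,8],"delta_pos":[[0,0,0],[0,0,0],[0,0,0],[0,0,0],[0,0,0]],"turn":[0,0,0,0,0]}' 60
python3 -m creep '{"hand":[8,8,8,8,8],"delta_pos":[[0,0,0],[0,0,0],[0,0,0],[0,0,0],[0,0,0]],"turn":[0,0,0,0,0]}' 60
python3 -c "
from h import *
to([.4548,.303,.064])"
```

```text
clock: 20.83
tcp_pos: [0.4549, 0.3027, 0.065]
orientation: [0.0, -0.187, 0.982, -0.0]
wrist_force: [0.1, -0.2, 1.0]
finger_gap: 0.0501
clock: 21.25
tcp_pos: [0.455, 0.3026, 0.0648]
orientation: [0.0, -0.187, 0.982, -0.0]
wrist_force: [-0.0, -0.9, 0.4]
finger_gap: 0.0107
clock: 21.67
tcp_pos: [0.4549, 0.3026, 0.0648]
orientation: [0.0, -0.187, 0.982, -0.0]
wrist_force: [0.6, -1.4, 1.8]
finger_gap: 0.0108
t 21.67 tcp [0.4549 0.3026 0.0648] tool d mm [-0.   0.5  0.8] units [-0.      0.0006  0.001 ]
tool x [-0.93  -0.368 -0.   ] y [-0.368  0.93  -0.   ] z [ 0. -0. -1.] F [ 0.6 -1.4  1.8] gap 0.0108
```

```bash
python3 -m creep '{"hand":[8,8,8,8,8],"delta_pos":[[0,0,-0.02],[0,0,-0.04],[0,0,-0.052],[0,0,0],[0,0,0]],"turn":[0,0,0,0,0]}'
python3 -m creep '{"hand":[8,8,8,8,8],"delta_pos":[[0.0,0.0,0],[0,0,0],[0,0,0],[0,0,0],[0,0,0]],"turn":[0.0,0,0,0,0]}'
cat > bucket.py <<'E'
from rotor import *
for n in sys.argv[1:]:
    c,W=cloud(n,'bk_'+n); x,y,z=W[...,0],W[...,1],W[...,2]; col=c['pixels'].astype(int)
    blue=(col[...,2]>col[...,0]*1.3)
    near=(x>.47)&(x<.66)&(y>.06)&(y<.19)
    for lo,hi in [(.014,.025),(.043,.05)]:
        m=near&(z>lo)&(z<hi)&blue
        if lo<.02: m&=(x>.49)&(x<.64)&(y>.078)&(y<.17)
        if m.sum()<20: continue
        P=W[m]; (cx,cy),(w,h),a=cv2.minAreaRect(P[:,:2].astype(np.float32)*1000); print(n,(lo,hi),m.sum(),'rect',round(cx,1),round(cy,1),round(w,1),round(h,1),'ang',round(a,2),'z',np.median(P[:,2]), 'x',P[:,0].min(),P[:,0].max(),'y',P[:,1].min(),P[:,1].max())
    for q in env.pinpoint(n,'bucket_floor')[:1]+env.pinpoint(n,'clamp_hinge')[:2]: print(round(q['score'],2),ray_z(c,*q['location'],.02),ray_z(c,*q['location'],.077))
to([.5664,.1237,.155])
E
python3 bucket.py wrist top side
```

```text
clock: 22.08
tcp_pos: [0.4562, 0.3035, 0.1563]
orientation: [0.002, -0.187, 0.982, 0.001]
wrist_force: [0.6, -0.4, -4.5]
finger_gap: 0.0111
clock: 22.5
tcp_pos: [0.4542, 0.3023, 0.1532]
orientation: [-0.001, -0.187, 0.982, -0.0]
wrist_force: [-0.3, 0.4, -3.9]
finger_gap: 0.0112
wrist (0.014, 0.025) 7656 rect 564.5 127.0 81.7 132.3 ang 89.11 z 0.019397577167708402 x 0.4981820506998046 0.6308653784615319 y 0.08609941280398328 0.16865371060713358
wrist (0.043, 0.05) 1251 rect 565.8 139.2 139.0 62.7 ang 0.27 z 0.04566979045188638 x 0.49643715922914244 0.6354016277020877 y 0.10753250127701275 0.17031323189843758
0.6 [0.56751308 0.12588549 0.02      ] [0.52666051 0.15761421 0.077     ]
0.71 [0.52057804 0.08332987 0.02      ] [0.48985043 0.12423881 0.077     ]
top (0.014, 0.025) 1012 rect 573.9 119.5 81.6 122.4 ang 89.33 z 0.01970523327065843 x 0.5128614680298081 0.6355627630363444 y 0.07878281911892893 0.16042824609865836
top (0.043, 0.05) 212 rect 571.8 122.0 88.2 137.8 ang 89.13 z 0.045962424679564906 x 0.5025515493639789 0.6408205295232745 y 0.07783498374838996 0.1660965384490589
0.94 [
[... 197 characters left out ...]
ng 89.66 z 0.02011176921420149 x 0.5026294831142638 0.6335034491227812 y 0.0780597210317644 0.16410300827104707
side (0.043, 0.05) 181 rect 567.4 121.9 94.5 138.2 ang 89.1 z 0.04571893000006366 x 0.4978218956597165 0.6364984875914302 y 0.07382405430717265 0.16869693639238603
0.92 [0.56225869 0.11691626 0.02      ] [0.55719625 0.0490777  0.077     ]
0.9 [0.49523179 0.18770958 0.02      ] [0.49475359 0.11502917 0.077     ]
0.42 [0.59994585 0.27437836 0.02      ] [0.59230582 0.19577032 0.077     ]
t 22.95 tcp [0.4549 0.3026 0.1544] tool d mm [ -38.  -207.4   -0.6] units [-0.0475 -0.2592 -0.0007]
tool x [-0.93  -0.368 -0.   ] y [-0.368  0.93  -0.   ] z [ 0. -0. -1.] F [ 0.1  0.3 -3.2] gap 0.0106
```

View pics/bk_wrist.png

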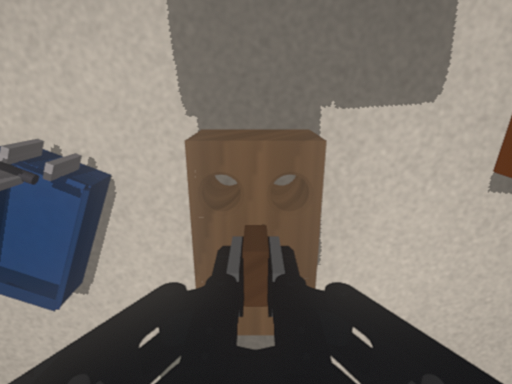

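View pics/bk_top.png

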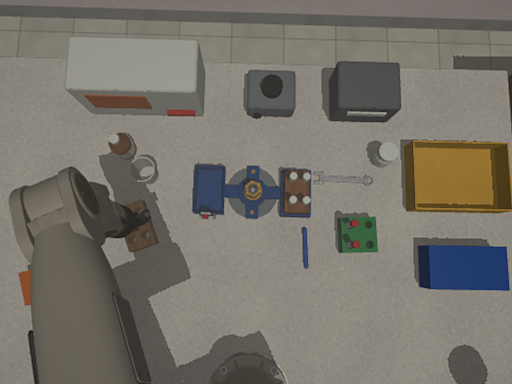

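```bash
python3 -m creep '{"hand":[8,8,8,8,8],"delta_pos":[[0,0,-0.01],[0,0,-0.01],[0,0,-0.01],[0,0,-0.01],[0,0,-0.01]],"turn":[0.88,0.88,0.88,0.88,0.88]}'
python3 -m creep '{"hand":[8,8,8,8,8],"delta_pos":[[-0.0236,-0.037,0],[-0.0236,-0.037,0],[-0.0236,-0.037,0],[-0.0236,-0.037,0],[-0.0236,-0.037,0]],"turn":[0,0,0,0,0]}'
python3 -m creep '{"hand":[8,8,8,8,8],"delta_pos":[[-0.0236,-0.037,0],[0,0,0],[0,0,0],[0,0,0],[0,0,0]],"turn":[0,0,0,0,0]}'
python3 -c "
from h import *
cam('wrist','i1');cam('side','i2');to([.5664,.124,.13])
s,R_=st(); print('yaw',np.degrees(np.arctan2(R_[1,0],R_[0,0])),np.round(s['joint_pos'],2))
a=cv2.imread('pics/i2.png');cv2.imwrite('pics/i2z.png',cv2.resize(a[70:220,160:360],(800,600),interpolation=cv2.INTER_CUBIC))"
```

```text
clock: 23.37
tcp_pos: [0.4548, 0.3026, 0.1947]
orientation: [-0.0, 0.006, 1.0, -0.0]
wrist_force: [0.8, 0.6, -3.9]
finger_gap: 0.0111
clock: 23.78
tcp_pos: [0.5488, 0.1526, 0.1946]
orientation: [0.0, 0.004, 1.0, 0.0]
wrist_force: [-0.2, 0.4, -3.0]
finger_gap: 0.0108
clock: 24.2
tcp_pos: [0.566, 0.125, 0.1942]
orientation: [-0.0, 0.003, 1.0, 0.0]
wrist_force: [0.1, 0.1, -4.0]
finger_gap: 0.0109
t 24.3 tcp [0.5661 0.1253 0.1944] tool d mm [-0.4 -1.3 64.4] units [-0.0004 -0.0016  0.0805]
tool x [-1.     0.006  0.   ] y [0.006 1.    0.   ] z [-0.  0. -1.] F [-0.3  0.3 -3.3] gap 0.0109
yaw 179.670895655926 [ 0.08  0.34 -0.03  1.2   0.    0.09]
```

View pics/i1.png

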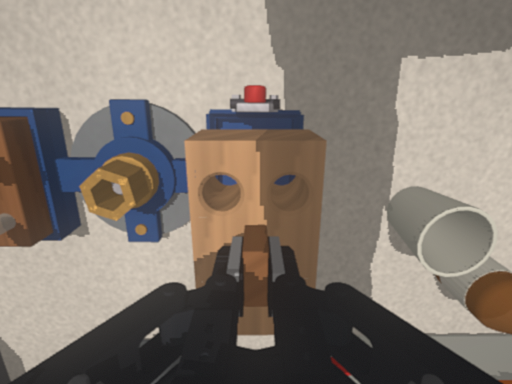

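View pics/i2z.png

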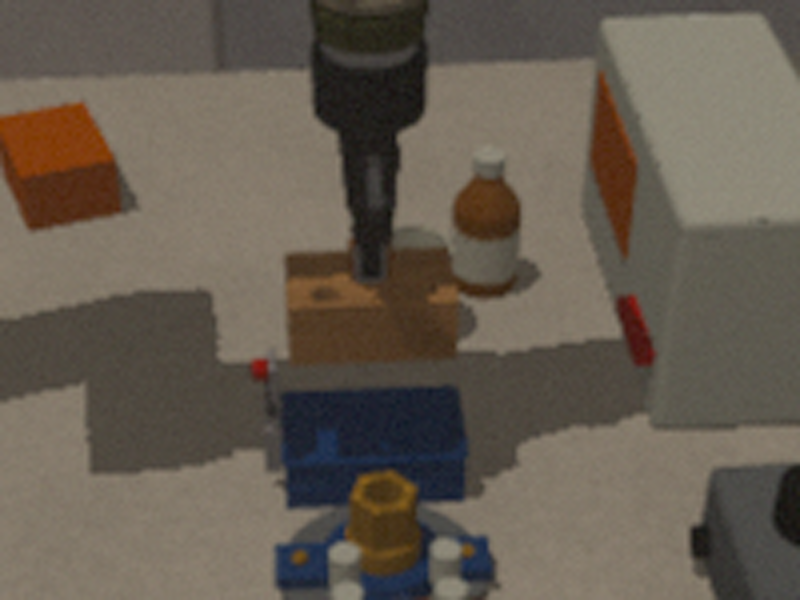

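```bash
python3 -m creep '{"hand":[8,8,8,8,8],"delta_pos":[[-0.0003,0,0.03],[0,0,0.03],[0,0,0.03],[0,0,0.007],[0,0,0]],"turn":[0.05,0,0,0,0]}'
python3 -m creep '{"hand":[8,8,8,8,8],"delta_pos":[[0,0,0.005],[0,0,0.005],[0,0,0.004],[0,0,0],[0,0,0]],"turn":[0,0,0,0,0]}'
python3 -c "
from h import *
to([.5664,.125,.0848])"
```

```text
clock: 24.72
tcp_pos: [0.5648, 0.1249, 0.1148]
orientation: [-0.002, 0.005, 1.0, -0.0]
wrist_force: [-0.4, -0.5, -2.6]
finger_gap: 0.011
clock: 25.13
tcp_pos: [0.5673, 0.1242, 0.106]
orientation: [0.0, 0.006, 1.0, -0.0]
wrist_force: [-0.4, 0.5, -3.0]
finger_gap: 0.0107
t 25.13 tcp [0.5673 0.1242 0.106 ] tool d mm [ 0.9  0.8 21.2] units [0.0011 0.001  0.0266]
tool x [-1.     0.012 -0.001] y [ 0.012  1.    -0.   ] z [ 0.001 -0.    -1.   ] F [-0.4  0.5 -3. ] gap 0.0107
```

```bash
python3 -m creep '{"hand":[8,8,8,8,8],"delta_pos":[[0,0,0.005],[0,0,0.005],[0,0,0.005],[0,0,0],[0,0,0]],"turn":[0,0,0,0,0]}'
python3 -m creep '{"hand":[8,8,8,8,8],"delta_pos":[[0,0,0.005],[0,0,0.004],[0,0,0.003],[0,0,0],[0,0,0]],"turn":[0,0,0,0,0]}'
python3 -c "
from h import *
to([.5664,.125,.0848])"
```

```text
clock: 25.55
tcp_pos: [0.5666, 0.1241, 0.093]
orientation: [-0.001, 0.006, 1.0, -0.0]
wrist_force: [0.9, -0.4, -3.1]
finger_gap: 0.0107
clock: 25.97
tcp_pos: [0.5671, 0.124, 0.0848]
orientation: [0.0, 0.006, 1.0, -0.0]
wrist_force: [-3.2, -1.0, 4.6]
finger_gap: 0.0107
t 25.97 tcp [0.5671 0.124  0.0848] tool d mm [0.7 1.  0. ] units [0.0009 0.0012 0.    ]
tool x [-1.     0.012 -0.001] y [ 0.012  1.    -0.   ] z [ 0.001 -0.    -1.   ] F [-3.2 -1.   4.6] gap 0.0107
```

```bash
python3 -m creep '{"hand":[40,40,40,40,40],"delta_pos":[[0,0,0],[0,0,0],[0,0,0],[0,0,0],[0,0,0]],"turn":[0,0,0,0,0]}'
python3 -m creep '{"hand":[40,40,40,40,40],"delta_pos":[[0,0,-0.04],[0,0,-0.05],[0,0,-0.05],[0,0,-0.03],[0,0,0]],"turn":[0,0,0,0,0]}'
python3 -m creep '{"hand":[0,0,0,0,0],"delta_pos":[[-0.03,0,0],[-0.03,0,0],[0,0,0],[0,0,0],[0,0,0]],"turn":[0,0,0,0,0]}'
cat > clamp.py <<'E'
from rotor import *
c,W=cloud('wrist',sys.argv[1]); x,y,z=W[...,0],W[...,1],W[...,2]; col=c['pixels'].astype(int)
for t,zz in [('block_hole0',.07),('block',.02),('clamp_hinge',.077),('clamp_knob',.1)]:
    for q in env.pinpoint('wrist',t)[:2]: print(t,round(q['score'],2),np.round(q['location'],1),np.round(ray_z(c,*q['location'],zz),4),np.round(px2w(c,*q['location']),4))
m=(z>.06)&(z<.078)&(x>.48)&(x<.65)&(y>.06)&(y<.2)&(col[...,0]>col[...,2]*1.25)
print('block top',m.sum(),np.percentile(z[m],[5,50,95]),cv2.minAreaRect(W[m][:,:2].astype(np.float32)*1000))
m=m&(np.abs(x-.567)>.02); A=np.c_[W[m][:,:2]-[.567,.124],np.ones(m.sum())]; print('plane',np.linalg.lstsq(A,W[m][:,2],rcond=None)[0])
red=(col[...,0]>2*col[...,1])&(col[...,0]>2*col[...,2])&(x<.58)&(y>.05)&(y<.2)
print('red knob',red.sum(), W[red].min(0) if red.any() else '',W[red].max(0) if red.any() else '')
to([.45,.124,.11])
E
python3 clamp.py j1
```

```text
clock: 26.38
tcp_pos: [0.5671, 0.1242, 0.0839]
orientation: [0.0, 0.006, 1.0, -0.0]
wrist_force: [0.2, -0.4, -0.2]
finger_gap: 0.0401
clock: 26.8
tcp_pos: [0.5703, 0.1245, 0.2266]
orientation: [0.005, 0.006, 1.0, 0.0]
wrist_force: [0.7, 0.3, 1.0]
finger_gap: 0.0399
clock: 27.22
tcp_pos: [0.6142, 0.1236, 0.2188]
orientation: [-0.001, 0.006, 1.0, -0.0]
wrist_force: [-0.3, -0.6, 0.1]
finger_gap: 0.0002
block_hole0 0.91 [169.  272.8] [0.601 0.141 0.07 ] [0.608  0.1427 0.0414]
block_hole0 0.25 [124.1 254.1] [0.5582 0.1235 0.07  ] [0.5556 0.1236 0.0986]
block 0.89 [124.4 254.7] [0.5632 0.1239 0.02  ] [0.5558 0.1241 0.0988]
clamp_hinge 0.68 [ 40.1 252.4] [0.4894 0.1231 0.077 ] [0.4948 0.1233 0.1109]
clamp_knob 0.72 [ 18.3 252.4] [0.4784 0.1234 0.1   ] [0.4802 0.1235 0.1082]
block top 7875 [0.06776756 0.06927841 0.07046253] ((565.626953125, 123.42097473144531), (70.23555755615234, 120.28258514404297), 88.62055206298828)
plane [-0.001535    0.00097947  0.06907327]
red knob 283 [0.47858428 0.11861688 0.10387069] [0.48868161 0.13192537 0.11068957]
t 27.47 tcp [0.6144 0.1237 0.2202] tool d mm [164.4  -1.6 110.2] units [ 0.2055 -0.002   0.1377]
tool x [-1.     0.012 -0.   ] y [ 0.012  1.    -0.   ] z [-0. -0. -1.] F [-0.5  1.   0.5] gap -0.0002
```

View pics/j1.png

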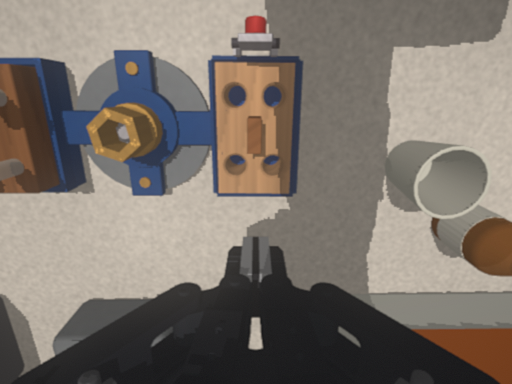

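```bash
python3 -m creep '{"hand":[0,0,0,0,0],"delta_pos":[[0.0416,-0.0005,0],[0.0416,-0.0005,0],[0.0416,-0.0005,0],[0.0416,0,0],[0.0416,0,0]],"turn":[0,0,0,0,0]}'
python3 -m creep '{"hand":[0,0,0,0,0],"delta_pos":[[0,0,0.03],[0,0,0.03],[0,0,0.03],[0,0,0.03],[0,0,0.019]],"turn":[0,0,0,0,0]}'
python3 -m creep '{"hand":[0,0,0,0,0],"delta_pos":[[0,0,0],[0,0,0],[0,0,0],[0,0,0],[0,0,0]],"turn":[0,0,0,0,0]}'
python3 -c "
from h import *
cam('side','k1');to([.505,.1245,.109])
a=cv2.imread('pics/k1.png');cv2.imwrite('pics/k1z.png',cv2.resize(a[110:220,180:300],(654,600),interpolation=cv2.INTER_CUBIC))"
```

```text
clock: 27.88
tcp_pos: [0.4466, 0.1244, 0.2199]
orientation: [0.0, 0.006, 1.0, -0.0]
wrist_force: [-1.3, 0.0, 0.6]
finger_gap: -0.0001
clock: 28.3
tcp_pos: [0.4471, 0.1243, 0.1072]
orientation: [-0.001, 0.006, 1.0, -0.0]
wrist_force: [0.6, -0.2, 0.1]
finger_gap: 0.0
clock: 28.72
tcp_pos: [0.4497, 0.1245, 0.1101]
orientation: [0.001, 0.006, 1.0, 0.0]
wrist_force: [0.4, 0.0, -0.1]
finger_gap: 0.0006
t 28.77 tcp [0.4495 0.1245 0.1099] tool d mm [-55.5   0.7   1. ] units [-0.0694  0.0009  0.0012]
tool x [-1.     0.012 -0.002] y [0.012 1.    0.   ] z [ 0.002  0.    -1.   ] F [-1.1  0.1  0.8] gap -0.0
```

View pics/k1z.png

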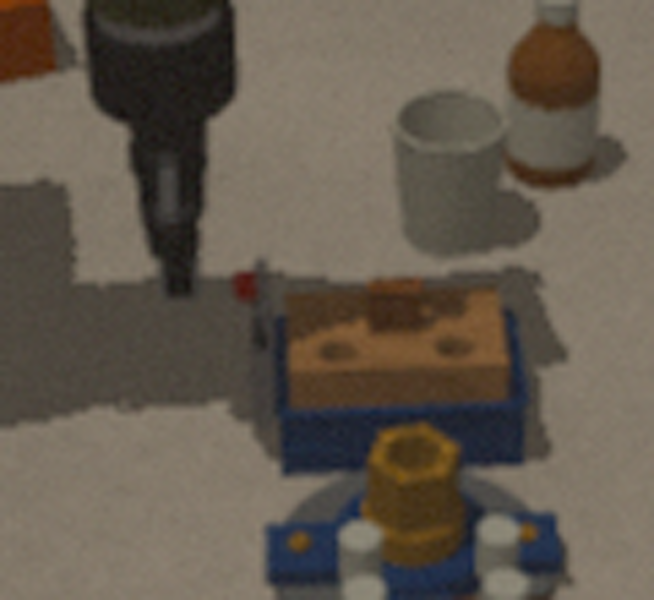

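```bash
python3 -m creep '{"hand":[0,0,0,0,0],"delta_pos":[[-0.008,0,0],[-0.008,0,0],[-0.008,0,0],[-0.008,0,0],[-0.008,0,0]],"turn":[0,0,0,0,0]}'
python3 -m creep '{"hand":[0,0,0,0,0],"delta_pos":[[-0.008,0,0],[-0.008,0,0],[-0.008,0,0],[-0.007,0,0],[0,0,0]],"turn":[0,0,0,0,0]}'
python3 -m creep '{"hand":[0,0,0,0,0],"delta_pos":[[-0.004,0,0.003],[-0.002,0,0.003],[0,0,0.002],[0,0,0.0015],[0,0,0]],"turn":[0,0,0,0,0]}'
python3 -c "
from h import *
cam('side','k2');to([.512,.1245,.0995])
a=cv2.imread('pics/k2.png');cv2.imwrite('pics/k2z.png',cv2.resize(a[110:220,180:300],(654,600),interpolation=cv2.INTER_CUBIC))"
```

```text
clock: 29.18
tcp_pos: [0.4812, 0.124, 0.1088]
orientation: [-0.0, 0.006, 1.0, -0.0]
wrist_force: [-1.2, 0.2, 3.2]
finger_gap: -0.0
clock: 29.6
tcp_pos: [0.5072, 0.1236, 0.1088]
orientation: [0.001, 0.006, 1.0, -0.0]
wrist_force: [-1.1, 1.1, 0.6]
finger_gap: 0.0002
clock: 30.02
tcp_pos: [0.5099, 0.1236, 0.1009]
orientation: [-0.0, 0.006, 1.0, -0.0]
wrist_force: [-0.9, -0.2, 0.4]
finger_gap: 0.0001
t 30.07 tcp [0.5097 0.1237 0.1009] tool d mm [-2.2  0.9  1.4] units [-0.0028  0.0011  0.0018]
tool x [-1.     0.012  0.001] y [ 0.012  1.    -0.   ] z [-0.001 -0.    -1.   ] F [ 0.6 -0.5 -0.6] gap -0.0
```

View pics/k2z.png

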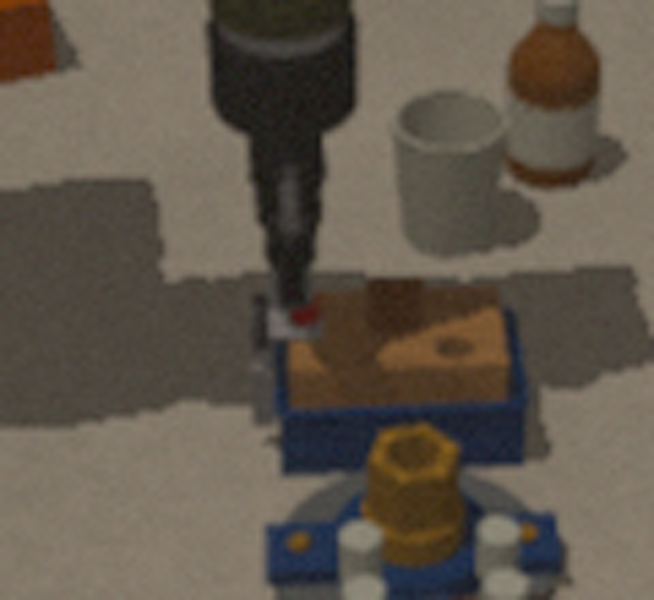

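```bash
python3 -m creep '{"hand":[0,0,0,0,0],"delta_pos":[[-0.0027,0,0.001],[-0.003,0,0.001],[0,0,0.001],[0,0,0.001],[0,0,0]],"turn":[0,0,0,0,0]}'
python3 -c "
from h import *
to([.512,.1245,.0995])"
python3 -m creep '{"hand":[0,0,0,0,0],"delta_pos":[[0,0,0.001],[0,0,0.001],[0,0,0],[0,0,0],[0,0,0]],"turn":[0,0,0,0,0]}'
python3 -c "
from h import *
to([.512,.1245,.0995])"
```

```text
clock: 30.48
tcp_pos: [0.5136, 0.1237, 0.0996]
orientation: [-0.001, 0.006, 1.0, -0.0]
wrist_force: [-9.0, -1.1, 16.5]
finger_gap: 0.0001
t 30.48 tcp [0.5136 0.1237 0.0996] tool d mm [1.6 0.8 0.2] units [0.002  0.001  0.0002]
tool x [-1.     0.012  0.001] y [ 0.012  1.    -0.   ] z [-0.001 -0.    -1.   ] F [-9.  -1.1 16.5] gap 0.0001
clock: 30.9
tcp_pos: [0.5137, 0.1237, 0.0994]
orientation: [-0.0, 0.006, 1.0, -0.0]
wrist_force: [-10.8, -1.1, 25.2]
finger_gap: 0.0001
t 30.9 tcp [0.5137 0.1237 0.0994] tool d mm [ 1.7  0.8 -0.1] units [ 0.0021  0.001  -0.0001]
tool x [-1.     0.012  0.   ] y [ 0.012  1.    -0.   ] z [-0. -0. -1.] F [-10.8  -1.1  25.2] gap 0.0001
```

```bash
python3 -m creep '{"hand":[0,0,0,0,0],"delta_pos":[[0,0,-0.046],[0,0,-0.046],[0,0,-0.046],[0,0,-0.046],[0.0068,-0.0463,0]],"turn":[0,0,0,0,0]}'
python3 -m creep '{"hand":[40,40,40,40,40],"delta_pos":[[0.0068,-0.0463,0],[0.0068,-0.0463,0],[0.0068,-0.0463,0],[0.0068,-0.0463,0],[0.0068,-0.0463,0]],"turn":[0,0,0,0,0]}'
python3 -m creep '{"hand":[40,40,40,40,40],"delta_pos":[[0.0068,-0.0463,0],[0.0068,-0.0463,0],[0.0068,-0.0463,0],[0.0068,-0.0463,0],[0.0068,-0.0463,0]],"turn":[0,0,0,0,0]}'
python3 -m creep '{"hand":[40,40,40,40,40],"delta_pos":[[0.0068,-0.0463,0],[0,0,0],[0,0,0],[0,0,0],[0,0,0]],"turn":[0,1,1,1,1]}'
python3 -m creep '{"hand":[40,40,40,40,40],"delta_pos":[[0,0,0],[0,0,0],[0,0,0],[0,0,0],[0,0,0]],"turn":[1,1,1,1,1]}'
python3 -m creep '{"hand":[40,40,40,40,40],"delta_pos":[[0,0,0],[0,0,0],[0,0,0],[0,0,0],[0,0,0]],"turn":[1,1,1,1,1]}'
python3 -m creep '{"hand":[40,40,40,40,40],"delta_pos":[[0,0,0],[0,0,0],[0,0,0],[0,0,0],[0,0,0]],"turn":[1,1,1,1,0]}'
cat > tubes.py <<'E'
from rotor import *
c,W=cloud('wrist',sys.argv[1]); x,y,z=W[...,0],W[...,1],W[...,2]; col=c['pixels'].astype(int)
for t,zz in [('rack',0),('tube0',.01),('block_hole0',.05)]:
    for q in env.pinpoint('wrist',t)[:4]: print(t,round(q['score'],2),np.round(q['location'],1),np.round(ray_z(c,*q['location'],zz),4))
red=(col[...,0]>1.8*col[...,1])&(col[...,0]>1.8*col[...,2])&(z>.085)&(z<.14)
n,lab,stt,_=cv2.connectedComponentsWithStats(red.astype(np.uint8))
for i in range(1,n):
    if stt[i,4]<40: continue
    m=lab==i; P=W[m]; zt=np.percentile(P[:,2],97); T=P[P[:,2]>zt-.004]
    print('cap n',stt[i,4],'zt',round(zt,4),'top centre',(T.min(0)+T.max(0))/2,'ext',T.max(0)-T.min(0),'circ',cv2.minEnclosingCircle(T[:,:2].astype(np.float32)*1000))
to([.45,-.32,.25]); s,R_=st(); print('yaw',np.degrees(np.arctan2(R_[1,0],R_[0,0])),np.round(s['joint_pos'],2))
E
python3 tubes.py l1
python3 - <<'E'
from h import *
cam('top','l2'); cam('side','l3')
a=cv2.imread('pics/l2.png');b=cv2.imread('pics/l3.png')
cv2.imwrite('pics/l4.png',np.hstack([cv2.resize(a[140:240,180:280],(400,400),interpolation=cv2.INTER_CUBIC),cv2.resize(b[130:230,200:300],(400,400),interpolation=cv2.INTER_CUBIC)]))
E
```

```text
clock: 31.32
tcp_pos: [0.5135, 0.0904, 0.2515]
orientation: [0.007, 0.003, 1.0, 0.001]
wrist_force: [2.1, -0.3, 0.5]
finger_gap: 0.0002
clock: 31.73
tcp_pos: [0.479, -0.0998, 0.2438]
orientation: [0.0, 0.006, 1.0, -0.0]
wrist_force: [0.2, 0.2, -0.1]
finger_gap: 0.0399
clock: 32.15
tcp_pos: [0.4495, -0.285, 0.2436]
orientation: [0.0, 0.006, 1.0, -0.0]
wrist_force: [0.9, 0.7, -0.2]
finger_gap: 0.0398
clock: 32.57
tcp_pos: [0.444, -0.3206, 0.2433]
orientation: [-0.0, 0.182, 0.983, 0.0]
wrist_force: [-0.4, 0.4, -0.6]
finger_gap: 0.0399
clock: 32.98
tcp_pos: [0.4442, -0.3201, 0.2434]
orientation: [-0.0, 0.39, 0.921, 0.0]
wrist_force: [-0.5, -1.0, 0.6]
finger_gap: 0.0402
clock: 33.4
tcp_pos: [0.4442, -0.3201, 0.2435]
orientation: [-0.0, 0.58, 0.814, -0.0]
wrist_force: [-0.0, 0.1, -0.8]
finger_gap: 0.04
clock: 33.82
tcp_pos: [0.4442, -0.3201, 0.2435]
orientation: [0.0, 0.712, 0.702, -0.0]
wrist_force: [-0.2, 0.2, -0.2]
finger_gap: 0.0401
rack 0.92 [150.2 258.2] [ 0.4471 -0.3066  0.    ]
tube0 0.85 [123.5 276.4] [ 0.4693 -0.2728  0.01  ]
tube0 0.68 [126.6 229.8] [ 0.4131 -0.2757  0.01  ]
cap n 417 zt 0.1204 top centre [ 0.47155852 -0.27473083  0.11883394] ext [0.01806598 0.01800692 0.00412603] circ ((471.87078857421875, -274.7450256347656), 9.415718078613281)
cap n 413 zt 0.1204 top centre [ 0.41644039 -0.2769536   0.11874398] ext [0.01823947 0.0188458  0.00452839] circ ((416.70159912109375, -277.1583557128906), 9.68975830078125)
t 34.02 tcp [ 0.4442 -0.3201  0.2435] tool d mm [ 0.2  5.8 -6.5] units [ 0.0002  0.0073 -0.0081]
tool x [ 0.01  1.   -0.  ] y [ 1.   -0.01 -0.  ] z [-0. -0. -1.] F [0.6 0.8 0.3] gap 0.0399
yaw 89.42346107917376 [-0.77  0.26 -0.02  1.29 -0.    0.81]
```

View pics/l1.png

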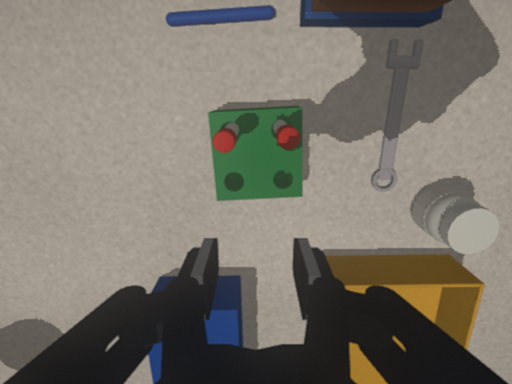

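View pics/l4.png

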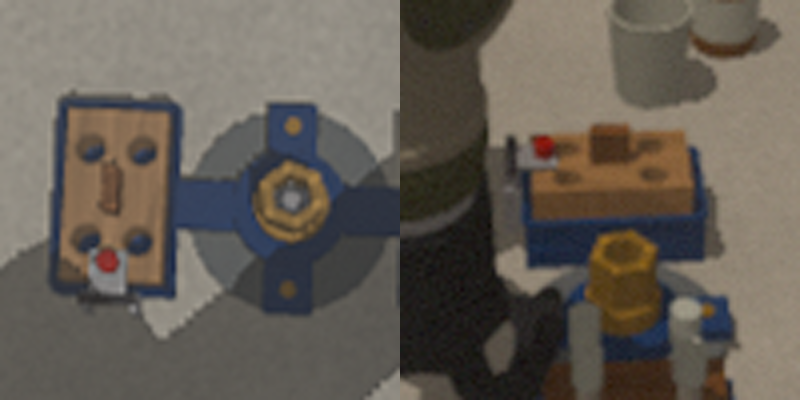

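```bash
python3 -m creep '{"hand":[42,42,42,42,42],"delta_pos":[[0.019,0.0113,0.02],[0.019,0.0113,0.03],[0.0191,0.0113,0.03],[0,0,0.03],[0,0,0.01]],"turn":[0,0,0,0,0]}'
python3 -m creep '{"hand":[42,42,42,42,42],"delta_pos":[[0,0,0.02],[0,0,0.02],[0,0,0.0144],[0,0,0],[0,0,0]],"turn":[0,0,0,0,0]}'
python3 -c "
from h import *
to([.4718,-.2747,.104])"
python3 -m creep '{"hand":[15,15,15,15,15],"delta_pos":[[0,0,0],[0,0,0],[0,0,0],[0,0,0],[0,0,0]],"turn":[0,0,0,0,0]}' 30
python3 -m creep '{"hand":[15,15,15,15,15],"delta_pos":[[0,0,0],[0,0,0],[0,0,0],[0,0,0],[0,0,0]],"turn":[0,0,0,0,0]}' 30
python3 -c "
from h import *
cam('wrist','m1');to([.4718,-.2747,.104])"
```

```text
clock: 34.53
tcp_pos: [0.4706, -0.2726, 0.1442]
orientation: [-0.002, 0.71, 0.704, -0.0]
wrist_force: [-0.6, -0.5, -0.7]
finger_gap: 0.0419
clock: 34.95
tcp_pos: [0.4716, -0.275, 0.1042]
orientation: [-0.0, 0.711, 0.703, -0.0]
wrist_force: [-0.1, -0.1, 0.4]
finger_gap: 0.0416
t 34.95 tcp [ 0.4716 -0.275   0.1042] tool d mm [0.3 0.2 0.2] units [0.0004 0.0003 0.0003]
tool x [0.012 1.    0.   ] y [ 1.    -0.012 -0.001] z [-0.001  0.    -1.   ] F [-0.1 -0.1  0.4] gap 0.0416
clock: 35.37
tcp_pos: [0.4727, -0.2755, 0.1054]
orientation: [0.001, 0.711, 0.703, 0.0]
wrist_force: [-0.2, -0.9, 6.4]
finger_gap: 0.0188
clock: 35.78
tcp_pos: [0.4726, -0.2754, 0.1054]
orientation: [0.001, 0.711, 0.703, 0.0]
wrist_force: [0.3, -0.0, 6.1]
finger_gap: 0.0189
t 35.83 tcp [ 0.4726 -0.2754  0.1054] tool d mm [ 0.7 -0.9  1.4] units [ 0.0009 -0.0011  0.0017]
tool x [ 0.012  1.    -0.002] y [ 1.    -0.012  0.002] z [ 0.002 -0.002 -1.   ] F [-0.9 -0.9  5.9] gap 0.0187
```

View pics/m1.png

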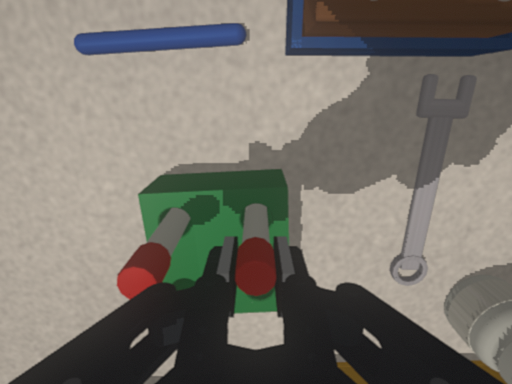

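```bash
python3 -m creep '{"hand":[15,15,15,15,15],"delta_pos":[[0,0,-0.02],[0,0,-0.04],[0,0,-0.045],[0,0,-0.045],[0,0,-0.032]],"turn":[0,0,0,0,0]}'
python3 -m creep '{"hand":[15,15,15,15,15],"delta_pos":[[0.0373,0.01075,0],[0.0373,0.01075,0],[0.0373,0.01075,0],[0.0373,0.01075,0],[0.0373,0.01075,0]],"turn":[0,0,0,0,0]}'
python3 -m creep '{"hand":[15,15,15,15,15],"delta_pos":[[0.0373,0.01075,0],[0.0373,0.01075,0],[0.0373,0.01075,0],[0.0373,0.01075,0],[0.0373,0.01075,0]],"turn":[0,0,0,0,0]}'
cat > holes.py <<'E'
from rotor import *
c,W=cloud('wrist',sys.argv[1]); x,y,z=W[...,0],W[...,1],W[...,2]; col=c['pixels'].astype(int)
m=(z>.06)&(z<.078)&(x>.48)&(x<.65)&(y>.06)&(y<.2)&(col[...,0]>col[...,2]*1.25)
print('block top',m.sum(),np.percentile(z[m],[5,50,95]),cv2.minAreaRect(W[m][:,:2].astype(np.float32)*1000))
for q in env.pinpoint('wrist','block_hole0')[:4]: print('hole',round(q['score'],2),np.round(q['location'],1),np.round(ray_z(c,*q['location'],.07),4))
# holes: rim fit; region inside block top quad not at top height
for h0 in [(.598,.141),(.5975,.105),(.534,.142),(.5335,.106)]:
    r,k,_=w2px(c,[*h0,.07]); 
    r,k=int(round(r)),int(round(k))
    if not(5<r<379 and 5<k<507): continue
    mm=(z>.066)&(np.hypot(x-h0[0],y-h0[1])<.018)
    P=W[mm][:,:2]
    if len(P)<50: continue
    from scipy.optimize import minimize
    # largest empty circle near h0: maximise soft count of points inside radius .0102
    f=lambda p: np.sum(np.clip(.0103-np.hypot(*(P-p).T),0,None))
    g=[(f(np.array(h0)+[a,b]),a,b) for a in np.arange(-.005,.0051,.0005) for b in np.arange(-.005,.0051,.0005)]
    g.sort(); best=[t for t in g if t[0]<=g[0][0]*1.05+1e-6]; print('hole',h0,len(P),'->',np.round(np.array(h0)+np.mean([[t[1],t[2]] for t in best],0),4),round(g[0][0],4),len(best))
to([.598,.141,.25])
E
python3 holes.py n1
```

```text
clock: 36.25
tcp_pos: [0.4722, -0.2749, 0.2529]
orientation: [0.001, 0.711, 0.703, 0.0]
wrist_force: [0.4, -0.9, -0.5]
finger_gap: 0.0191
clock: 36.67
tcp_pos: [0.5167, -0.1247, 0.2498]
orientation: [0.0, 0.711, 0.703, 0.0]
wrist_force: [0.1, 0.2, -1.1]
finger_gap: 0.0188
clock: 37.08
tcp_pos: [0.5614, 0.0242, 0.2496]
orientation: [-0.0, 0.711, 0.703, -0.0]
wrist_force: [-0.5, 0.0, -0.8]
finger_gap: 0.0187
block top 6963 [0.06767351 0.06928356 0.07059508] ((565.5755615234375, 123.416748046875), (69.97466278076172, 119.9635009765625), 88.63069915771484)
hole 0.83 [ 55. 293.] [0.5979 0.1405 0.07  ]
hole (0.598, 0.141) 812 -> [0.598  0.1405] 0.0019 1
hole (0.5975, 0.105) 741 -> [0.597  0.1045] 0.0023 1
hole (0.534, 0.142) 838 -> [0.534 0.142] 0.0045 1
hole (0.5335, 0.106) 759 -> [0.5335 0.106 ] 0.0019 1
t 37.18 tcp [0.5619 0.0265 0.2494] tool d mm [114.7  35.4  -0.4] units [ 0.1434  0.0442 -0.0005]
tool x [0.007 1.    0.001] y [ 1.    -0.007  0.   ] z [ 0.     0.001 -1.   ] F [-0.1 -0.2  0.8] gap 0.0187
```

View pics/n1.png

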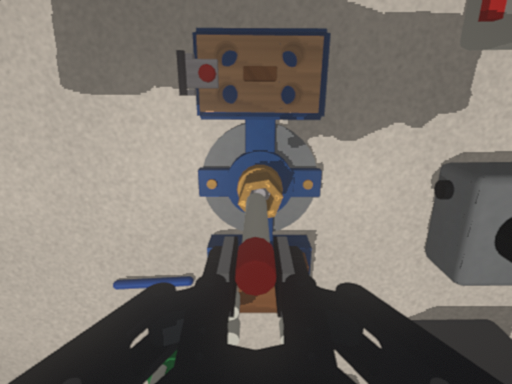

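```bash
python3 -m creep '{"hand":[15,15,15,15,15],"delta_pos":[[0.0355,0.011,0],[0.0355,0.011,0],[0.0355,0.011,0],[0.0356,0.0111,0],[0,0,0.02]],"turn":[0,0,0,0,0]}'
python3 -m creep '{"hand":[15,15,15,15,15],"delta_pos":[[0,0,0.03],[0,0,0.025],[0,0,0.01],[0,0,0],[0,0,0]],"turn":[0,0,0,0,0]}'
python3 - <<'E'
from h import *
cam('wrist','o1');c=cam('side','o2');cam('top','o3');to([.598,.140,.1804])
a=cv2.imread('pics/o2.png');b=cv2.imread('pics/o3.png')
cv2.imwrite('pics/o4.png',np.hstack([cv2.resize(a[110:210,210:310],(500,500),interpolation=cv2.INTER_CUBIC),cv2.resize(b[150:230,180:240],(300,400)).copy().repeat(1,0)[:400] if 0 else cv2.resize(b[150:250,180:240],(300,500),interpolation=cv2.INTER_CUBIC)]))
E
```

```text
clock: 37.6
tcp_pos: [0.6006, 0.1397, 0.2361]
orientation: [0.001, 0.71, 0.704, 0.003]
wrist_force: [0.3, -0.6, 0.8]
finger_gap: 0.019
clock: 38.02
tcp_pos: [0.5979, 0.1353, 0.1818]
orientation: [-0.0, 0.712, 0.703, -0.0]
wrist_force: [0.4, 0.4, -0.8]
finger_gap: 0.0192
t 38.17 tcp [0.599  0.1356 0.1834] tool d mm [ 4.4 -1.1  3. ] units [ 0.0055 -0.0013  0.0037]
tool x [0.012 1.    0.   ] y [ 1.    -0.012  0.003] z [ 0.003  0.    -1.   ] F [-0.9  0.2 -0.8] gap 0.0191
```

View pics/o4.png

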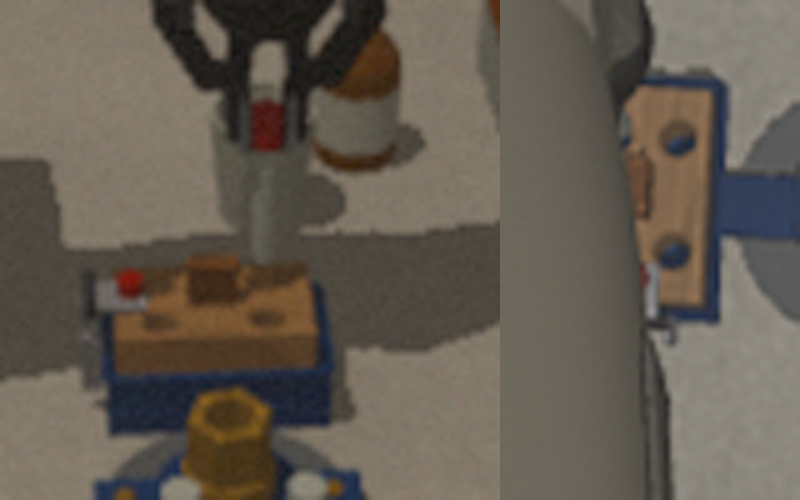

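View pics/o1.png

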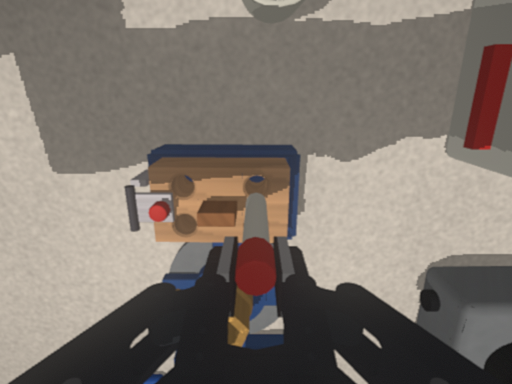

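```bash
python3 -m creep '{"hand":[15,15,15,15,15],"delta_pos":[[0.0028,-0.0006,0],[0.0027,-0.0006,0],[0,0,0],[0,0,0],[0,0,0]],"turn":[0,0,0,0,0]}'
python3 -c "
from h import *
to([.598,.140,.1804])"
python3 -m creep '{"hand":[15,15,15,15,15],"delta_pos":[[0,0,0.007],[0,0,0.007],[0,0,0.005],[0,0,0],[0,0,0]],"turn":[0,0,0,0,0]}'
python3 -c "
from h import *
to([.598,.140,.1154])"
```

```text
clock: 38.58
tcp_pos: [0.5971, 0.1404, 0.1818]
orientation: [0.0, 0.711, 0.703, 0.0]
wrist_force: [-0.3, -0.7, -0.4]
finger_gap: 0.019
t 38.58 tcp [0.5971 0.1404 0.1818] tool d mm [-0.4  0.9  1.4] units [-0.0005  0.0011  0.0017]
tool x [ 0.012  1.    -0.   ] y [ 1.    -0.012  0.   ] z [ 0. -0. -1.] F [-0.3 -0.7 -0.4] gap 0.019
clock: 39.0
tcp_pos: [0.5966, 0.1402, 0.1657]
orientation: [-0.0, 0.711, 0.703, -0.001]
wrist_force: [0.3, 0.1, 0.5]
finger_gap: 0.019
t 39.0 tcp [0.5966 0.1402 0.1657] tool d mm [-0.2  1.4 50.3] units [-0.0002  0.0018  0.0628]
tool x [ 0.012  1.    -0.   ] y [ 1.    -0.012 -0.001] z [-0.001 -0.    -1.   ] F [0.3 0.1 0.5] gap 0.019
```

```bash
python3 -m creep '{"hand":[15,15,15,15,15],"delta_pos":[[0,0.0012,0],[0,0,0.006],[0,0,0.008],[0,0,0.008],[0,0,0]],"turn":[0,0,0,0,0]}'
python3 -c "
from h import *
to([.598,.140,.1154])"
python3 -m creep '{"hand":[15,15,15,15,15],"delta_pos":[[0,0,0.01],[0,0,0.01],[0,0,0.01],[0,0,0.006],[0,0,0]],"turn":[0,0,0,0,0]}'
python3 -c "
from h import *
to([.598,.140,.1154])"
```

```text
clock: 39.42
tcp_pos: [0.597, 0.1402, 0.1469]
orientation: [-0.001, 0.711, 0.703, -0.001]
wrist_force: [0.3, -0.6, 0.4]
finger_gap: 0.0191
t 39.42 tcp [0.597  0.1402 0.1469] tool d mm [-0.1  1.1 31.5] units [-0.0002  0.0013  0.0393]
tool x [ 0.012  1.    -0.   ] y [ 1.    -0.012 -0.003] z [-0.003 -0.    -1.   ] F [ 0.3 -0.6  0.4] gap 0.0191
clock: 39.83
tcp_pos: [0.597, 0.1402, 0.1181]
orientation: [-0.001, 0.711, 0.703, -0.001]
wrist_force: [-0.3, 1.0, -0.3]
finger_gap: 0.0191
t 39.83 tcp [0.597  0.1402 0.1181] tool d mm [-0.2  1.   2.7] units [-0.0002  0.0013  0.0034]
tool x [ 0.012  1.    -0.   ] y [ 1.    -0.012 -0.003] z [-0.003 -0.    -1.   ] F [-0.3  1.  -0.3] gap 0.0191
```

```bash
python3 -m creep '{"hand":[15,15,15,15,15],"delta_pos":[[0,0,0.002],[0,0,0.002],[0,0,0],[0,0,0],[0,0,0]],"turn":[0,0,0,0,0]}'
python3 -c "
from h import *
to([.598,.140,.1154])"
```

```text
clock: 40.25
tcp_pos: [0.5983, 0.1403, 0.1172]
orientation: [0.0, 0.711, 0.703, 0.0]
wrist_force: [0.5, 0.3, -1.0]
finger_gap: 0.019
t 40.25 tcp [0.5983 0.1403 0.1172] tool d mm [-0.3 -0.3  1.8] units [-0.0004 -0.0004  0.0022]
tool x [ 0.012  1.    -0.   ] y [ 1.    -0.012  0.001] z [ 0.001 -0.    -1.   ] F [ 0.5  0.3 -1. ] gap 0.019
```

```bash
python3 -m creep '{"hand":[15,15,15,15,15],"delta_pos":[[0,0,0.0015],[0,0,0.0015],[0,0,0],[0,0,0],[0,0,0]],"turn":[0,0,0,0,0]}'
python3 -c "
from h import *
to([.598,.140,.1154])"
python3 -m creep '{"hand":[34,34,34,34,34],"delta_pos":[[0,0,0],[0,0,0],[0,0,0],[0,0,0],[0,0,0]],"turn":[0,0,0,0,0]}'
python3 -c "
from h import *
to([.598,.140,.1154])"
python3 -m creep '{"hand":[34,34,34,34,34],"delta_pos":[[0,0,-0.015],[0,0,-0.03],[0,0,-0.045],[0,0,-0.045],[0,0,-0.035]],"turn":[0,0,0,0,0]}'
python3 -m creep '{"hand":[42,42,42,42,42],"delta_pos":[[-0.037,-0.0165,0],[-0.037,-0.0165,0],[-0.037,-0.0165,0],[-0.037,-0.0165,0],[-0.037,-0.0165,0]],"turn":[0,0,0,0,0]}'
python3 - <<'E'
from h import *
c=cam('wrist','p1');cam('side','p2');to([.4166,-.277,.24])
from rotor import *
a=cv2.imread('pics/p1.png');b=cv2.imread('pics/p2.png')
cv2.imwrite('pics/p4.png',np.hstack([cv2.resize(b[110:210,210:310],(400,400),interpolation=cv2.INTER_CUBIC),cv2.resize(a,(400,400))]))
E
```

```text
clock: 40.67
tcp_pos: [0.5987, 0.1403, 0.1155]
orientation: [0.001, 0.711, 0.703, 0.001]
wrist_force: [-1.1, 0.2, 5.2]
finger_gap: 0.0192
t 40.67 tcp [0.5987 0.1403 0.1155] tool d mm [-0.4 -0.6  0.1] units [-0.0004 -0.0008  0.0001]
tool x [0.012 1.    0.   ] y [ 1.    -0.012  0.002] z [ 0.002  0.    -1.   ] F [-1.1  0.2  5.2] gap 0.0192
clock: 41.08
tcp_pos: [0.5979, 0.1402, 0.1141]
orientation: [-0.0, 0.711, 0.703, -0.0]
wrist_force: [-0.1, 0.5, 0.3]
finger_gap: 0.0338
t 41.08 tcp [0.5979 0.1402 0.1141] tool d mm [-0.2  0.1 -1.3] units [-0.0003  0.0001 -0.0016]
tool x [ 0.012  1.    -0.   ] y [ 1.    -0.012 -0.001] z [-0.001 -0.    -1.   ] F [-0.1  0.5  0.3] gap 0.0338
clock: 41.5
tcp_pos: [0.5983, 0.1403, 0.253]
orientation: [0.001, 0.711, 0.703, 0.001]
wrist_force: [0.8, -0.2, -0.1]
finger_gap: 0.034
clock: 41.92
tcp_pos: [0.5295, -0.008, 0.2504]
orientation: [0.0, 0.711, 0.703, 0.0]
wrist_force: [1.3, -0.0, -0.2]
finger_gap: 0.0418
t 42.02 tcp [ 0.5286 -0.0102  0.2506] tool d mm [-268.6 -107.6   11. ] units [-0.3358 -0.1345  0.0138]
tool x [ 0.017  1.    -0.001] y [ 1.    -0.017 -0.001] z [-0.001 -0.001 -1.   ] F [ 0.4 -0.3 -0.5] gap 0.0421
```

View pics/p4.png

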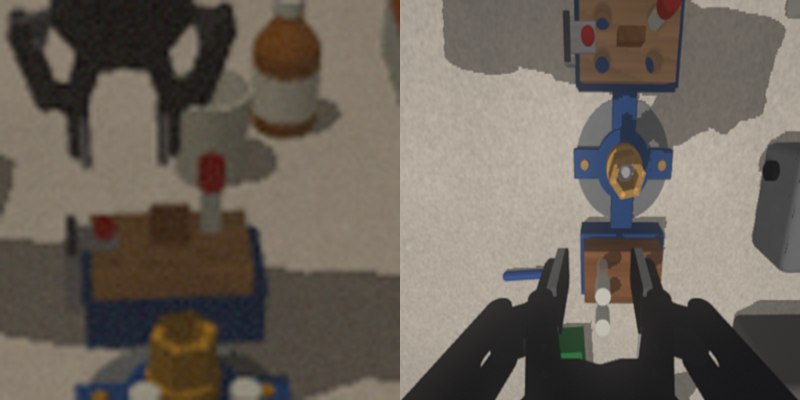

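```bash
python3 -m creep '{"hand":[42,42,42,42,42],"delta_pos":[[-0.0373,-0.015,0],[-0.0373,-0.015,0],[-0.0373,-0.015,0],[-0.0373,-0.015,0],[-0.0373,-0.015,0]],"turn":[0,0,0,0,0]}'
python3 -m creep '{"hand":[42,42,42,42,42],"delta_pos":[[-0.0373,-0.015,0],[-0.0373,-0.015,0],[-0.0373,-0.015,0],[-0.0373,-0.0147,0],[0,0,0]],"turn":[0,0,0,0,0]}'
python3 -m creep '{"hand":[42,42,42,42,42],"delta_pos":[[0,0,0],[0,0,0],[0,0,0],[0,0,0],[0,0,0]],"turn":[0,0,0,0,0]}'
python3 tubes.py q1
python3 -c "
from h import *
to([.4166,-.277,.104])"
```

```text
clock: 42.43
tcp_pos: [0.4682, -0.1561, 0.2505]
orientation: [0.0, 0.711, 0.703, 0.0]
wrist_force: [0.0, -0.6, -0.3]
finger_gap: 0.0419
clock: 42.85
tcp_pos: [0.4184, -0.2785, 0.2503]
orientation: [0.001, 0.713, 0.701, -0.001]
wrist_force: [-0.5, -0.6, 1.2]
finger_gap: 0.0417
clock: 43.27
tcp_pos: [0.4199, -0.2731, 0.2505]
orientation: [0.0, 0.711, 0.704, 0.0]
wrist_force: [0.3, 0.1, 0.3]
finger_gap: 0.042
rack 0.71 [184.2 271.2] [ 0.44  -0.307  0.   ]
rack 0.41 [164.4 252.1] [ 0.4147 -0.2795  0.    ]
rack 0.4 [233.9 439. ] [ 0.679  -0.3834  0.    ]
tube0 0.77 [161.2 252.6] [ 0.4155 -0.2731  0.01  ]
cap n 384 zt 0.1204 top centre [ 0.41624482 -0.27698897  0.11863056] ext [0.01774305 0.01792149 0.00447525] circ ((416.3367614746094, -277.00567626953125), 9.457548141479492)
t 43.47 tcp [ 0.4196 -0.2737  0.2506] tool d mm [-45.9  30.9   0.6] units [-0.0574  0.0386  0.0007]
tool x [ 0.011  1.    -0.   ] y [ 1.    -0.011  0.   ] z [ 0. -0. -1.] F [0.9 0.2 0.8] gap 0.0417
yaw 89.37139379706815 [-0.74  0.17 -0.12  1.28 -0.    0.84]
t 43.47 tcp [ 0.4196 -0.2737  0.2506] tool d mm [ -3.3  -3.  146.6] units [-0.0041 -0.0038  0.1832]
tool x [ 0.011  1.    -0.   ] y [ 1.    -0.011  0.   ] z [ 0. -0. -1.] F [0.9 0.2 0.8] gap 0.0417
```

View pics/q1.png

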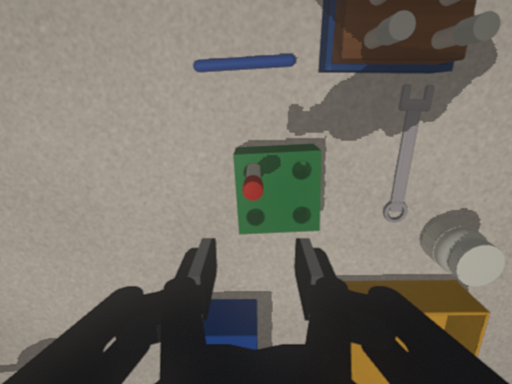

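Only one tube remains in the rack, cap at (190, 253). Descend, grip, lift, and carry.

```bash
python3 -m creep '{"hand":[42,42,42,42,42],"delta_pos":[[-0.002,-0.002,0.03],[-0.002,-0.002,0.035],[0,0,0.035],[0,0,0.03],[0,0,0.01]],"turn":[0,0,0,0,0]}'
python3 -c "
from h import *
to([.4164,-.277,.104])"
python3 -m creep '{"hand":[42,42,42,42,42],"delta_pos":[[0,0,0.02],[0,0,0.015],[0,0,0.0085],[0,0,0],[0,0,0]],"turn":[0,0,0,0,0]}'
python3 -c "
from h import *
to([.4164,-.277,.104])"
```

```text
clock: 43.88
tcp_pos: [0.4144, -0.2757, 0.1351]
orientation: [-0.003, 0.711, 0.703, -0.0]
wrist_force: [-0.6, 0.1, -0.3]
finger_gap: 0.042
t 43.88 tcp [ 0.4144 -0.2757  0.1351] tool d mm [-1.4  2.1 31.1] units [-0.0017  0.0026  0.0388]
tool x [0.012 1.    0.003] y [ 1.    -0.012 -0.004] z [-0.004  0.004 -1.   ] F [-0.6  0.1 -0.3] gap 0.042
clock: 44.3
tcp_pos: [0.4164, -0.2775, 0.1042]
orientation: [0.0, 0.711, 0.703, -0.0]
wrist_force: [-0.3, -0.1, -0.2]
finger_gap: 0.0416
t 44.3 tcp [ 0.4164 -0.2775  0.1042] tool d mm [0.5 0.  0.2] units [0.0006 0.     0.0003]
tool x [ 0.012  1.    -0.   ] y [ 1.    -0.012  0.   ] z [ 0. -0. -1.] F [-0.3 -0.1 -0.2] gap 0.0416
```

```bash
python3 -m creep '{"hand":[15,15,15,15,15],"delta_pos":[[0,0,0],[0,0,0],[0,0,0],[0,0,0],[0,0,0]],"turn":[0,0,0,0,0]}' 30
python3 -m creep '{"hand":[15,15,15,15,15],"delta_pos":[[0,0,0],[0,0,0],[0,0,0],[0,0,0],[0,0,0]],"turn":[0,0,0,0,0]}' 30
python3 -m creep '{"hand":[15,15,15,15,15],"delta_pos":[[0,0,-0.02],[0,0,-0.04],[0,0,-0.045],[0,0,-0.045],[0,0,-0.034]],"turn":[0,0,0,0,0]}'
python3 -m creep '{"hand":[15,15,15,15,15],"delta_pos":[[0.0369,0.017,0],[0.0369,0.017,0],[0.0369,0.017,0],[0.0369,0.017,0],[0.0369,0.017,0]],"turn":[0,0,0,0,0]}'
python3 -m creep '{"hand":[15,15,15,15,15],"delta_pos":[[0.0369,0.017,0],[0.0369,0.017,0],[0.0369,0.017,0],[0.0369,0.017,0],[0.0369,0.017,0]],"turn":[0,0,0,0,0]}'
python3 holes.py r1
python3 -c "
from h import *
to([.5973,.104,.25])"
```

```text
clock: 44.72
tcp_pos: [0.4169, -0.278, 0.1048]
orientation: [0.001, 0.711, 0.703, 0.0]
wrist_force: [-0.6, -0.1, 6.0]
finger_gap: 0.0191
clock: 45.13
tcp_pos: [0.4168, -0.278, 0.1048]
orientation: [0.001, 0.711, 0.703, 0.0]
wrist_force: [-0.1, -0.9, 5.1]
finger_gap: 0.019
clock: 45.55
tcp_pos: [0.4163, -0.2775, 0.2537]
orientation: [0.001, 0.711, 0.703, 0.0]
wrist_force: [0.1, -0.6, -0.6]
finger_gap: 0.0189
clock: 45.97
tcp_pos: [0.4861, -0.1292, 0.2509]
orientation: [0.0, 0.712, 0.703, -0.0]
wrist_force: [0.4, 0.3, -0.6]
finger_gap: 0.0193
clock: 46.38
tcp_pos: [0.5559, 0.0179, 0.2507]
orientation: [-0.0, 0.711, 0.703, -0.0]
wrist_force: [0.1, -0.7, -0.4]
finger_gap: 0.019
block top 6631 [0.06778833 0.06927847 0.07058098] ((565.6173706054688, 123.3703384399414), (69.92394256591797, 120.0748519897461), 88.74591827392578)
hole 0.8 [ 47.6 298.5] [0.5976 0.1406 0.07  ]
hole (0.598, 0.141) 1328 -> [0.6028 0.1458] 1.3519 3
hole (0.5975, 0.105) 749 -> [0.597  0.1045] 0.0021 1
hole (0.534, 0.142) 834 -> [0.534 0.142] 0.0031 1
hole (0.5335, 0.106) 770 -> [0.5335 0.106 ] 0.0021 1
t 46.48 tcp [0.5567 0.02   0.2504] tool d mm [121.2  40.5   0.5] units [0.1516 0.0506 0.0006]
tool x [0.007 1.    0.001] y [ 1.    -0.007  0.   ] z [ 0.     0.001 -1.   ] F [-0.  -0.8 -1.4] gap 0.0191
t 46.48 tcp [0.5567 0.02   0.2504] tool d mm [84.2 40.   0.5] units [0.1053 0.05   0.0006]
tool x [0.007 1.    0.001] y [ 1.    -0.007  0.   ] z [ 0.     0.001 -1.   ] F [-0.  -0.8 -1.4] gap 0.0191
```

View pics/r1.png

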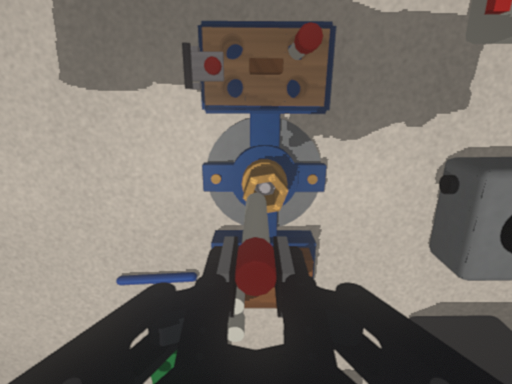

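```bash
python3 -m creep '{"hand":[15,15,15,15,15],"delta_pos":[[0.0263,0.0125,0],[0.0263,0.0125,0],[0.0263,0.0125,0],[0.0263,0.0125,0],[0,0,0]],"turn":[0,0,0,0,0]}'
python3 -m creep '{"hand":[15,15,15,15,15],"delta_pos":[[0,0,0.02],[0,0,0.03],[0,0,0.025],[0,0,0.01],[0,0,0]],"turn":[0,0,0,0,0]}'
python3 -m creep '{"hand":[15,15,15,15,15],"delta_pos":[[0,0,0],[0,0,0],[0,0,0],[0,0,0],[0,0,0]],"turn":[0,0,0,0,0]}'
python3 - <<'E'
from h import *
cam('wrist','s1');c=cam('side','s2');to([.5973,.1037,.1648])
a=cv2.imread('pics/s2.png');b=cv2.imread('pics/s1.png')
cv2.imwrite('pics/s4.png',np.hstack([cv2.resize(a[110:210,210:310],(400,400),interpolation=cv2.INTER_CUBIC),cv2.resize(b[100:300,130:330],(400,400),interpolation=cv2.INTER_CUBIC)]))
E
```

```text
clock: 46.9
tcp_pos: [0.5976, 0.1023, 0.2502]
orientation: [-0.0, 0.71, 0.704, 0.0]
wrist_force: [0.6, -0.3, -0.6]
finger_gap: 0.0192
clock: 47.32
tcp_pos: [0.5947, 0.0989, 0.1804]
orientation: [-0.002, 0.712, 0.703, -0.002]
wrist_force: [-0.9, -0.1, 0.5]
finger_gap: 0.0185
clock: 47.73
tcp_pos: [0.5971, 0.0999, 0.1838]
orientation: [0.001, 0.711, 0.703, 0.001]
wrist_force: [-0.1, -0.4, -0.1]
finger_gap: 0.019
t 47.83 tcp [0.5969 0.0999 0.1834] tool d mm [ 3.8  0.3 18.6] units [0.0047 0.0004 0.0232]
tool x [ 0.012  1.    -0.   ] y [ 1.    -0.012  0.001] z [ 0.001 -0.    -1.   ] F [-0.1  0.2 -0.6] gap 0.0187
```

View pics/s4.png

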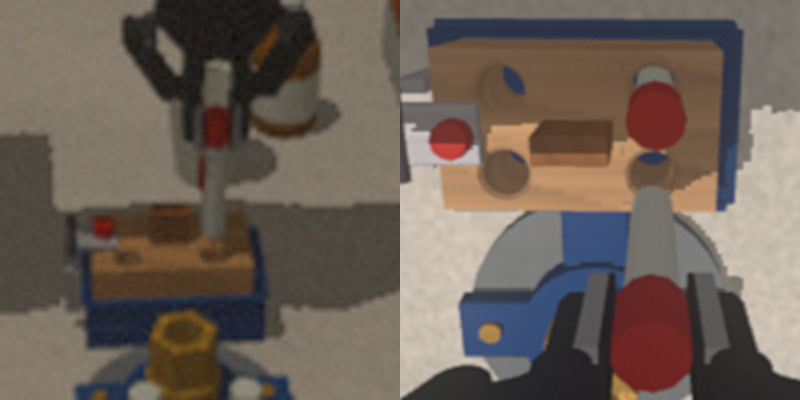

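```bash
python3 -m creep '{"hand":[15,15,15,15,15],"delta_pos":[[0.0024,0.0003,0],[0.0024,0,0],[0,0,0.006],[0,0,0.006],[0,0,0]],"turn":[0,0,0,0,0]}'
python3 -c "
from h import *
to([.5973,.1037,.1148])"
python3 -m creep '{"hand":[15,15,15,15,15],"delta_pos":[[0,0,0],[0,0,0.007],[0,0,0.008],[0,0,0.008],[0,0,0]],"turn":[0,0,0,0,0]}'
python3 -c "
from h import *
to([.5973,.1037,.1148])"
```

```text
clock: 48.25
tcp_pos: [0.5961, 0.1038, 0.1717]
orientation: [-0.001, 0.711, 0.703, -0.001]
wrist_force: [-0.4, -0.5, -0.8]
finger_gap: 0.0192
t 48.25 tcp [0.5961 0.1038 0.1717] tool d mm [-0.1  1.3 56.9] units [-0.0001  0.0016  0.0711]
tool x [ 0.012  1.    -0.   ] y [ 1.    -0.012 -0.002] z [-0.002 -0.    -1.   ] F [-0.4 -0.5 -0.8] gap 0.0192
clock: 48.67
tcp_pos: [0.5959, 0.1036, 0.1529]
orientation: [-0.001, 0.711, 0.703, -0.001]
wrist_force: [-1.2, -0.0, -0.3]
finger_gap: 0.0192
t 48.67 tcp [0.5959 0.1036 0.1529] tool d mm [ 0.1  1.5 38.1] units [0.0001 0.0019 0.0476]
tool x [ 0.012  1.    -0.   ] y [ 1.    -0.012 -0.003] z [-0.003 -0.    -1.   ] F [-1.2 -0.  -0.3] gap 0.0192
```

```bash
python3 -m creep '{"hand":[15,15,15,15,15],"delta_pos":[[0,0.0012,0.01],[0,0,0.01],[0,0,0.01],[0,0,0.01],[0,0,0]],"turn":[0,0,0,0,0]}'
python3 -c "
from h import *
to([.5973,.1037,.1148])"
python3 -m creep '{"hand":[15,15,15,15,15],"delta_pos":[[0,0,0.002],[0,0,0.002],[0,0,0.002],[0,0,0.001],[0,0,0]],"turn":[0,0,0,0,0]}'
python3 -c "
from h import *
to([.5973,.1037,.1148])"
```

```text
clock: 49.08
tcp_pos: [0.5965, 0.1036, 0.1204]
orientation: [-0.001, 0.711, 0.703, -0.001]
wrist_force: [-0.7, -0.8, -0.7]
finger_gap: 0.0193
t 49.08 tcp [0.5965 0.1036 0.1204] tool d mm [0.1 0.8 5.6] units [0.0001 0.001  0.007 ]
tool x [ 0.012  1.    -0.   ] y [ 1.    -0.012 -0.004] z [-0.004 -0.    -1.   ] F [-0.7 -0.8 -0.7] gap 0.0193
clock: 49.5
tcp_pos: [0.598, 0.1037, 0.1173]
orientation: [0.0, 0.711, 0.703, 0.0]
wrist_force: [0.2, 0.0, 0.1]
finger_gap: 0.0189
t 49.5 tcp [0.598  0.1037 0.1173] tool d mm [-0.  -0.7  2.5] units [-0.     -0.0008  0.0032]
tool x [ 0.012  1.    -0.   ] y [ 1.    -0.012  0.   ] z [ 0. -0. -1.] F [0.2 0.  0.1] gap 0.0189
```

```bash
python3 -m creep '{"hand":[15,15,15,15,15],"delta_pos":[[0,0,0.0015],[0,0,0.0015],[0,0,0.001],[0,0,0],[0,0,0]],"turn":[0,0,0,0,0]}'
python3 -c "
from h import *
to([.5973,.1037,.1148])"
```

```text
clock: 49.92
tcp_pos: [0.5983, 0.1037, 0.1148]
orientation: [0.0, 0.711, 0.703, 0.0]
wrist_force: [0.1, 0.7, 3.7]
finger_gap: 0.0194
t 49.92 tcp [0.5983 0.1037 0.1148] tool d mm [-0.1 -1.   0. ] units [-0.0001 -0.0013  0.    ]
tool x [ 0.012  1.    -0.   ] y [ 1.    -0.012  0.001] z [ 0.001 -0.    -1.   ] F [0.1 0.7 3.7] gap 0.0194
```

Home. Release, retreat to a checking viewpoint, and verify everything.

```bash
python3 -m creep '{"hand":[34,34,34,34,34],"delta_pos":[[0,0,0],[0,0,0],[0,0,0],[0,0,0],[0,0,0]],"turn":[0,0,0,0,0]}'
python3 -m creep '{"hand":[34,34,34,34,34],"delta_pos":[[0,0,-0.015],[0,0,-0.03],[0,0,-0.045],[0,0,-0.045],[0,0,-0.035]],"turn":[0,0,0,0,0]}'
python3 -m creep '{"hand":[42,42,42,42,42],"delta_pos":[[-0.037,-0.0165,0],[-0.037,-0.0165,0],[-0.037,-0.0165,0],[-0.03,-0.0165,0],[0,0,0]],"turn":[0,0,0,0,0]}'
python3 -m creep '{"hand":[42,42,42,42,42],"delta_pos":[[0,0,0],[0,0,0],[0,0,0],[0,0,0],[0,0,0]],"turn":[0,0,0,0,0]}'
python3 - <<'E'
from rotor import *
c,W=cloud('wrist','u1'); x,y,z=W[...,0],W[...,1],W[...,2]; col=c['pixels'].astype(int)
red=(col[...,0]>1.8*col[...,1])&(col[...,0]>1.8*col[...,2])&(z>.07)&(z<.16)&(y>.05)
n,lab,stt,_=cv2.connectedComponentsWithStats(red.astype(np.uint8))
for i in range(1,n):
    if stt[i,4]<30: continue
    P=W[lab==i]; print('red',stt[i,4],'ztop',np.percentile(P[:,2],97).round(4),'med',np.median(P,0).round(4))
m=(np.hypot(x-.5655,y+.001)<.03)&(z>.07)&(z<.1); print('nut top z',np.percentile(z[m],[50,95]).round(4),'centre',((W[m].min(0)+W[m].max(0))/2).round(4))
m=(z>.06)&(z<.078)&(x>.48)&(x<.65)&(y>.06)&(y<.2)&(col[...,0]>col[...,2]*1.25); print('block z',np.median(z[m]))
m=(z>.06)&(z<.1)&(x>.488)&(x<.524)&(np.abs(y-.1235)<.012)&~red; print('strap z pct',np.percentile(z[m],[5,50,95]).round(4))
cam('top','u2');b=cam('side','u3')['pixels'][:,:,::-1]
for n_ in ['top','side']:
    c=cam(n_)
    for t,zz in [('flask',0),('jar',0),('beaker',0),('spanner',0),('marker',.007),('nut',.03),('rack',0),('tube0',.02)]:
        print(n_,t,[(round(q['score'],2),ray_z(c,*q['location'],zz)[:2].round(3)) for q in env.pinpoint(n_,t)[:2]])
cv2.imwrite('pics/u4.png',cv2.resize(b[110:230,190:310],(600,600),interpolation=cv2.INTER_CUBIC))
to([.5,0,.25])
E
```

```text
clock: 50.33
tcp_pos: [0.5977, 0.1037, 0.1137]
orientation: [-0.0, 0.711, 0.703, -0.0]
wrist_force: [-1.1, 0.4, -0.1]
finger_gap: 0.0338
clock: 50.75
tcp_pos: [0.5981, 0.1038, 0.2526]
orientation: [0.001, 0.711, 0.703, 0.001]
wrist_force: [0.9, 0.0, 0.1]
finger_gap: 0.0345
clock: 51.17
tcp_pos: [0.5417, -0.0117, 0.2502]
orientation: [0.0, 0.713, 0.701, -0.001]
wrist_force: [0.3, 0.4, -0.2]
finger_gap: 0.0419
clock: 51.58
tcp_pos: [0.5441, -0.0076, 0.2498]
orientation: [-0.0, 0.711, 0.703, -0.0]
wrist_force: [0.7, -0.4, -0.4]
finger_gap: 0.0423
red 436 ztop 0.1305 med [0.5957 0.1348 0.1282]
red 259 ztop 0.0895 med [0.5168 0.1242 0.0881]
red 633 ztop 0.1305 med [0.5957 0.1035 0.129 ]
nut top z [0.0851 0.0863] centre [ 0.5653 -0.0011  0.0788]
block z 0.06929303283808519
strap z pct [0.0748 0.0768 0.0811]
top flask [(0.73, array([0.694, 0.38 ]))]
top jar [(0.69, array([ 0.689, -0.388]))]
top beaker [(0.73, array([0.617, 0.309]))]
top spanner [(0.61, array([ 0.613, -0.273]))]
top marker [(0.65, array([0.567, 0.126])), (0.46, array([ 0.419, -0.149]))]
top nut []
top rack [(0.61, array([ 0.452, -0.309]))]
top tube0 [(0.54, array([0.596, 0.11 ])), (0.44, array([0.606, 0.147]))]
side flask [(0.69, array([0.685, 0.354]))]
side jar [(0.89, array([ 0.686, -0.375])), (0.16, array([0.495, 0.214]))]
side beaker [(0.84, array([0.608, 0.3  ]))]
side spanner [(0.86, array([ 0.614, -0.274])), (0.35, array([0.624, 0.312]))]
side marker [(0.51, array([ 0.4  , -0.167]))]
side nut [(0.84, array([ 0.56 , -0.014]))]
side rack [(0.64, array([ 0.447, -0.296]))]
side tube0 [(0.39, array([0.599, 0.106]))]
t 52.63 tcp [ 0.5437 -0.0084  0.25  ] tool d mm [  7.9 -43.8   0. ] units [ 0.0099 -0.0548  0.    ]
tool x [ 0.012  1.    -0.   ] y [ 1.    -0.012  0.   ] z [ 0. -0. -1.] F [-0.9  0.4 -0.4] gap 0.0419
```

View pics/u1.png

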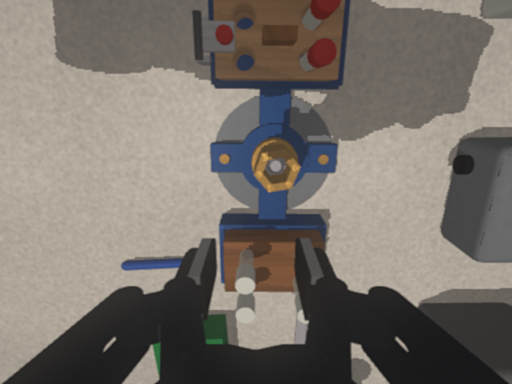

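View pics/u4.png

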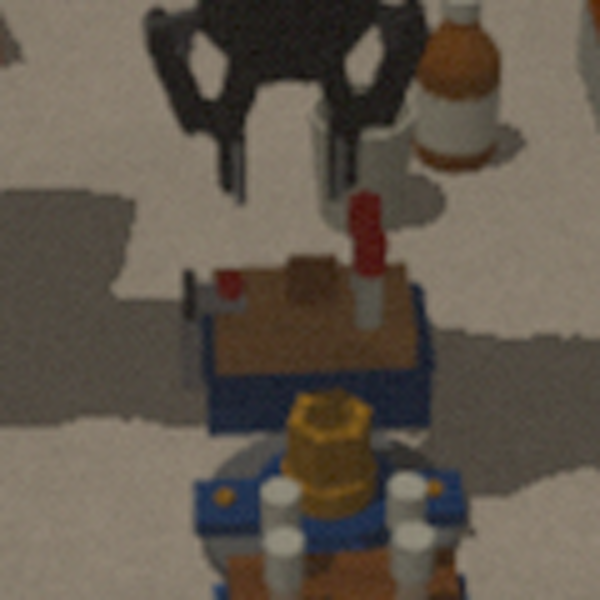

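View pics/u2.png

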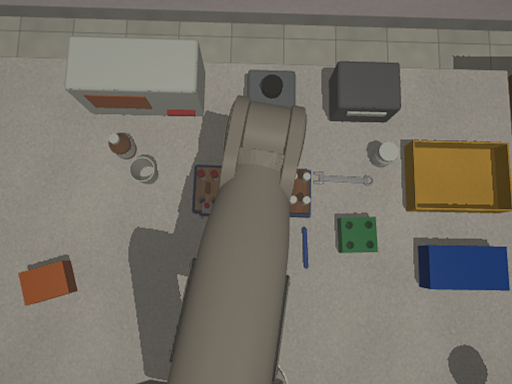

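```bash
python3 -c "
from workcell import env
print(env.hand_in())"
```

```text
the job is handed in; nothing more can be done
None
```

The rotor is ready and I handed the job in at about 53 s of the 210 s; no verdict was reported.

- **Nut:** It dropped into the entry gaps at once, so no backing off was needed. I screwed it about 84° clockwise until the torque rose. Its top reads 86 mm, which means it is down on the hub.
- **Block and clamp:** The block went fully home (top 69–70 mm). The clamp is shut, with the knob top at 89.5 mm against 89 mm expected.
- **Tubes:** There were two red-capped tubes. Both are upright in the two block holes on the rotor's +x side, away from the clamp, with tops at 130.5 mm against 130 mm expected. The rack is empty.

In the last pictures the flask, jar, beaker, spanner, marker and loaded bucket are where they were. Forces stayed low; the highest reading was about 25 N at the fingertips while pressing the clamp shut.

Some checks disagreed:
- The top camera reads about 4 mm further in x than the wrist camera, so I worked from the wrist camera.
- In the last top view the networks did not find the nut, which the arm was covering.
- They also marked the marker once on the block; their second guess had it in its place.

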